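Set out the braai shelf on its outlined mats

TASK

Get the shelf beside the braai ready: put the glass tumbler, the sprinkle tin, the closed steel box and the bamboo tongs each on the mat that carries its own outline, squarely inside the outline, and let go. The tumbler and the tin must stay upright all the way, and the salt bowl stays where it is.

Things in the scene. Friction and masses are not known exactly. Their poses are not given: they have to be found in the camera images.
- tumbler_mid (a point): Amber glass tumbler, standing upright and empty: round, 60 mm across at the foot, 64 mm at the rim, 85 mm high, wall 3 mm, about 220 g. Point on its axis half-way up (42.5 mm above its foot); z up.
- tin_mid (a point): Round aluminium sprinkle tin with a red band round its middle and a perforated steel top, standing upright: 50 mm across, 80 mm high, about 130 g. Point on its axis half-way up (40 mm above its foot); z up.
- steel_box_mid (a point): Small bare steel box with a closed hinged lid (the lid stays shut): 60 mm along its x, 90 mm along its y, 45 mm high, about 250 g; hinge barrel on the +y end, brass catch on the -y end, the long sides smooth. Point at its centre (22.5 mm above its underside); z up.
- tongs_mid (a point): Bamboo serving tongs lying flat, one stiff piece (they do not spring): 160 mm long along their y, 36 mm wide along x at the middle, 16 mm high, about 60 g; joined end with a dark band at -y, open tips at +y; the two arms run parallel from 20 mm behind the middle to the tips. Point at the middle of their length and width, 8 mm above their underside; z up.
- tumbler_mat: Round cork mat, 100 mm across, with a dark brown ring (inside 64 mm, outside 72 mm across) round its centre: the outline of the tumbler's foot. Fixed to the slab, 4 mm thick; origin at the middle of its underside, z up.
- tin_mat: Square dark slate mat, 86 x 86 mm, with a thin pale ring (inside 51 mm, outside 57 mm across) round its centre: the outline of the sprinkle tin. Fixed to the slab, 4 mm thick; origin at the middle of its underside, z up.
- box_mat: Orange silicone mat, 90 mm along its x and 120 mm along its y, with a pale rectangle (70 x 100 mm outside) round its centre: the outline of the steel box. Fixed to the slab, 4 mm thick; origin at the middle of its underside, z up.
- tongs_mat: Long dark brown wooden mat, 62 mm along its x and 178 mm along its y, with a long thin pale rectangle (46 x 168 mm outside) round its centre: the outline of the tongs, which may lie either way round. Fixed to the slab, 4 mm thick; origin at the middle of its underside, z up.
- trivet: Bystander: plain round green silicone trivet with dimples, 110 mm across, 6 mm thick, fixed; no outline, nothing belongs on it. Origin at the middle of its underside.
- salt_bowl_mid (a point): Bystander: small blue ceramic bowl of salt, 80 mm across at the rim, 35 mm high, loose, about 300 g. Point on its axis half-way up (17.5 mm above its foot).

How it is judged:
By the outcome, as a careful person would: the job done as asked, in the order asked, and still so for the second after the job is handed in, with the robot touching nothing.
It also fails if it takes over 118 s, if anything falls off the work surface, if the arm or the gripper's body presses on something with over 40 N, if the wrist force passes 120 N, or if a joint passes its speed limit or range.

ROBOT

A 6-joint arm with a two-finger parallel gripper is mounted at the origin on the work surface. World frame = base frame: x ahead of the robot, y to its left, z up, the work surface at z = 0. Lengths are in m, angles in degrees, forces in N, time in s.
With the tool pointing down it reaches from about 0.35 to 0.95 m from the base axis. Payload 17.4 kg.
Tool frame: the origin (TCP) lies at the very end of the fingers, on their centre line; the grasp point (between the pads) lies bot.tcp_to_grasp behind it (bot.tcp_to_grasp is the distance from the TCP to the grasp point, in m); z points along the fingers, y is the line along which they close (so a half turn about z gives the same grasp; the last joint's range is limited). The gripper opens to 93 mm and grips with 3 to 60 N. Pads are 15 mm wide; open, the fingers measure 128 mm over their backs; the gripper's body (75 mm by 188 mm) begins 65 mm behind the grasp point.
Start: joints at [-76.937, 6.646, 82.598, -0, 90.757, -2.166], TCP at [0.177, -0.651, 0.219] pointing down, gripper open.
Joint ranges: [-162.19, 162.19], [-47.58, 125.68], [4.15, 143.07], [-65.23, 245.23], [0.69, 171.88], [-170.13, 170.13]. Speed limits (degrees/s): [108.29, 108.29, 127.2, 180, 180, 180].

INTERFACE

Orientations are given as a 3x3 rotation matrix whose columns are the frame's x, y, z axes.
In Python, from cell import bot gives the robot as it stands. The module is installed in compiled form; this text tells all that it offers.
- The arm moves only by the tool step_arm, never from a script. Its argument "increments" is a list of rows, each an object of numbers: "dx", "dy", "dz": the shift along the tool's x, y, z normalised to -1 to 1, where 1 is 15 cm; "yaw": the turn about the tool's z normalised to -1 to 1, where 1 is 0.5 rad. A call has exactly 5 rows; each row shifts and turns the commanded pose from where the row before left it, along the tool's axes as they then stand; what a row does not reach is not made up. A row lasts 1/8 s, in which the tool goes at most 62.5 mm and 10.7 degrees, less where a joint would pass 70% of its speed; a pose out of reach is approached as far as the arm can. A call with a number of a shift or a turn outside -1 to 1 is refused whole. A call with a gripper value outside its range is refused whole. "claw" is the finger opening in mm, from 0 to 93, set as the call begins (left out, the last holds). The fingers move at their own pace and stop on an object; the grip force is fixed at half the most. Time passes only in rows, so rows that do not move let the fingers close, or fill a call up. It gives the time, the measured TCP pose, the force, the opening and the grip force at its end, in the units of the state.
- bot.read_state(): the state, without advancing time (a new reading comes with each control period).
- bot.camera(name): name is "scene" or "top" or "wrist"; returns a dict with "pixels" (480x640x3 uint8, red, green, blue), "fx", "fy", "cx", "cy" (pixels), "D" ([k1, k2, p1, p2, k3] as OpenCV has them; the pictures are not rectified), "R" (3x3) and "t" (3): a world point X has camera coordinates R X + t. Camera axes: x right, y down, z forward; pixel columns grow to the right and rows downward; lengths in m; the calibration is good to about 2 mm. A picture is of the moment at which its call begins. There is no depth.
- bot.job_done(): hands the job in; it is judged then, once.
Trained networks look in a picture, given as the dict that the camera call returned (one of the last four; its "shot" number tells which), for a name from the list of things; names that differ only in an ending like _2 or _b are one class to them, and where a whole thing is asked for, a point or a joint stands for the part that bears it (a point fixed in the world has none). Each returns a list of dicts, best first, with "score" (0 to 1); they miss things now and then, are a little off and sometimes report something else, mostly with a low value. They report only what shows in the picture. A call takes as long as a camera call.
- bot.search_frame(picture, label): "xy" ([column, row] as shares, 0 to 1, of the picture: columns of its width, rows of its height, amid what is visible of it).
- bot.cut_out(picture, label): "mask" (480x640 bool, what is visible of it) and "xy" ([column, row] as shares, 0 to 1, of the picture: columns of its width, rows of its height, amid what is visible of it).
The state is a dict: "time": time; "qpos": joint angles; "joint_velocities": joint speeds; "joint_efforts": joint torques, N m; "position": TCP position; "ee_rot": TCP orientation; "force": force on the tool from outside, world axes, zero at the start; "ft_torque": the same for the moment, N m; "grip_width": finger opening in m; "grasp_force": force on a finger pad.
Only numpy, scipy, OpenCV 4.12 (cv2) and the standard library are available. Lean on these libraries where they do the work, as an engineer would, in place of code of your own. Each camera call takes 0.05 s, during which the arm holds its last target. There are 200 camera calls.

## Working session

There is one attempt and no reset: what is moved stays moved. The work goes in short steps, Python scripts to look and compute and a tool call to move; the robot and the scene stay as the last step left them, time stands still between calls to the robot, and variables do not carry over. Pictures are saved under pics/ and viewed, at most 14 in all, crops included, and the job is handed in when it is done.

Besides the shell and the picture viewer there is one more tool, called after "Request:" by a JSON object that holds its "api" and its "payload", one argument or row to a line. step_arm: Moves the arm, as the interface text tells. Scaled input: -1 to 1 covers 15 cm each way for a shift and 0.5 rad each way for a turn. Its arguments: {"type":"object","properties":{"increments":{"type":"array","items":{"type":"object","properties":{"dx":{"type":"number"},"dy":{"type":"number"},"dz":{"type":"number"},"yaw":{"type":"number"}}}},"claw":{"type":"number"}},"required":["increments"]}

```bash
mkdir -p pics
cat > h.py <<'E'
from cell import bot
import numpy as np, cv2
def K(c): return np.array([[c['fx'],0,c['cx']],[0,c['fy'],c['cy']],[0,0,1.]])
def ray(c,px,z):
    u=cv2.undistortPoints(np.array([[px]],float),K(c),np.array(c['D'],float))[0,0]
    R=np.array(c['R']);t=np.array(c['t']); o=-R.T@t; d=R.T@np.array([u[0],u[1],1.])
    return o+d*(z-o[2])/d[2]
def proj(c,X):
    r,_=cv2.Rodrigues(np.array(c['R'],float)); return cv2.projectPoints(np.array(X,float).reshape(-1,1,3),r,np.array(c['t'],float),K(c),np.array(c['D'],float))[0][:,0]
def save(c,n): cv2.imwrite(f'pics/{n}.png',c['pixels'][:,:,::-1])
Z=dict(tumbler_mid=.0425,tin_mid=.04,steel_box_mid=.045,tongs_mid=.016,tumbler_mat=.004,tin_mat=.004,box_mat=.004,tongs_mat=.004,trivet=.006,salt_bowl_mid=.035)
E
python3 - <<'E'
from h import *
np.set_printoptions(precision=4,suppress=True)
s=bot.read_state(); print(bot.tcp_to_grasp,s['time'],s['position'],s['ee_rot'])
for n in ['top','scene']:
    c=bot.camera(n); save(c,n+'0'); print(n,'cam',-np.array(c['R']).T@c['t'])
    for l in Z:
        for d in bot.cut_out(c,l)[:2]:
            m=d['mask'].astype(np.uint8); cs=max(cv2.findContours(m,0,2)[0],key=cv2.contourArea)
            p=np.array([ray(c,q,Z[l])[:2] for q in cs[:,0]]).astype(np.float32)
            r=cv2.minAreaRect(p*1000)
            print(l,round(d['score'],2),np.array(d['xy'])*[640,480],ray(c,np.array(d['xy'])*[640,480],Z[l])[:2],'rect mm',np.round(r[0]),np.round(r[1]),round(r[2],1))
E
```

```text
0.0188 0.0 [ 0.1773 -0.6511  0.2179] [[ 0.9649  0.2627 -0.0003]
 [ 0.2627 -0.9649  0.0011]
 [ 0.     -0.0011 -1.    ]]
top cam [0.3674 0.0123 1.1233]
tumbler_mid 0.58 [174.912 199.2  ] [0.6114 0.2944] rect mm [615. 292.] [90. 64.] 44.5
tin_mid 0.55 [360.576 253.008] [ 0.4916 -0.0993] rect mm [484. -98.] [52. 59.] 44.0
steel_box_mid 0.78 [176.    308.496] [0.3799 0.2861] rect mm [377. 280.] [61. 99.] 1.3
tongs_mid 0.92 [279.808 263.712] [0.4732 0.0727] rect mm [480.  86.] [121.  34.] 81.6
tumbler_mat 0.97 [271.488 180.912] [0.6593 0.0912] rect mm [661.  98.] [96. 94.] 89.4
tin_mat 0.82 [442.496 202.08 ] [ 0.6072 -0.2874] rect mm [ 615. -288.] [89. 90.] 77.4
tin_mat 0.39 [359.872 253.2  ] [ 0.4954 -0.1015] rect mm [ 489. -102.] [54. 62.] 43.7
box_mat 0.65 [514.624 242.016] [ 0.5162 -0.4417] rect mm [ 524. -449.] [ 91. 121.] 10.6
tongs_mat 0.55 [357.696 167.28 ] [ 0.6886 -0.1014] rect mm [ 686. -106.] [180.  65.] 87.0
trivet 0.57 [444.224 300.72 ] [ 0.39   -0.2806] rect mm [ 392. -275.] [110. 107.] 89.3
salt_bowl_mid 0.75 [102.08 242.88] [0.5201 0.4482] rect mm [520. 449.] [79. 77.] 89.
[... 299 characters left out ...]
4.7
steel_box_mid 0.85 [327.872 171.696] [0.3942 0.2419] rect mm [388. 262.] [ 83. 120.] 0.8
tongs_mid 0.55 [326.016 218.112] [0.4853 0.1071] rect mm [488. 100.] [159.  44.] 82.0
tumbler_mat 0.82 [376.    252.288] [0.6618 0.0947] rect mm [658.  97.] [99. 93.] 35.9
tin_mat 0.87 [271.424 345.792] [ 0.6114 -0.2842] rect mm [ 614. -286.] [87. 89.] 78.2
box_mat 0.56 [324.096 218.304] [0.4749 0.1119] rect mm [482. 109.] [158.  45.] 82.8
tongs_mat 0.97 [341.376 310.176] [ 0.6888 -0.1081] rect mm [ 685. -106.] [182.  68.] 85.9
trivet 0.76 [208.576 296.496] [ 0.3946 -0.276 ] rect mm [ 393. -275.] [110. 111.] 2.2
salt_bowl_mid 0.98 [395.776 157.104] [0.5219 0.4314] rect mm [525. 441.] [ 76. 107.] 31.1
```

View pics/top0.png

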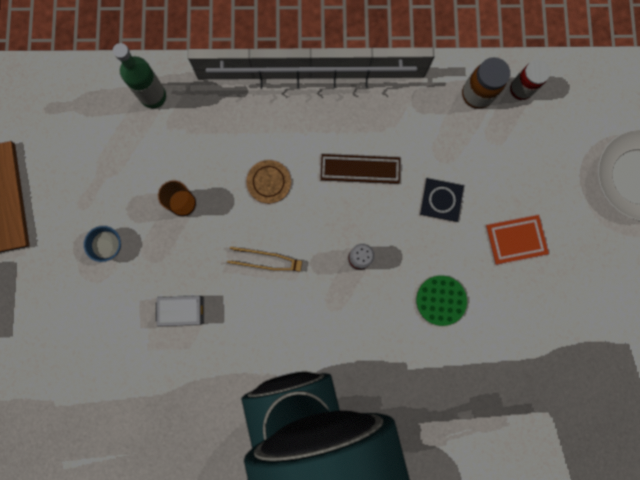

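View pics/scene0.png

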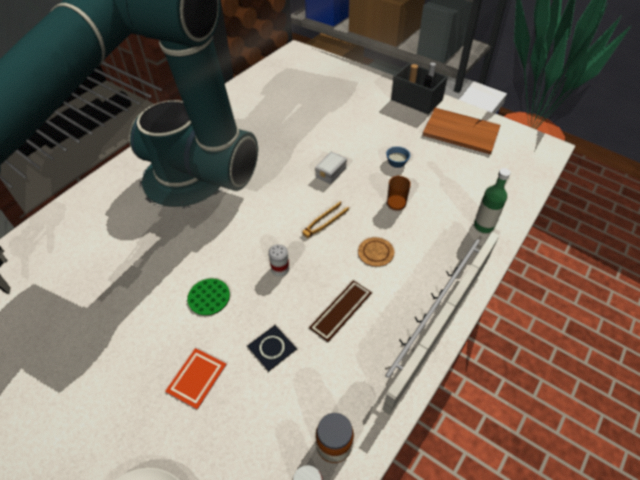

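The top view shows the tumbler at (176,198), tin (360,256), box (179,310), tongs (265,260) with joined end at right, and the mats at (269,181), (361,168), (442,200) and (517,239). The scene view agrees, with everything upright and clear of its neighbours. I'll fit models to the masks.

```bash
cat >> h.py <<'E'
from scipy.optimize import minimize
def cyl(r0,r1,z0,z1):
    a=np.linspace(0,2*np.pi,40,endpoint=False); f=lambda r,z:np.c_[r*np.cos(a),r*np.sin(a),0*a+z]
    return np.r_[f(r0,z0),f(r1,z1)]
def box(w,l,z0,z1): return np.array([[x,y,z] for x in(-w/2,w/2) for y in(-l/2,l/2) for z in(z0,z1)])
M=dict(tumbler_mid=cyl(.03,.032,0,.085),tin_mid=cyl(.025,.025,0,.08),steel_box_mid=box(.06,.09,0,.045),
 tongs_mid=np.array([[x,y,z] for z in(0,.016) for x,y in((-.018,.08),(.018,.08),(-.018,-.02),(.018,-.02),(-.008,-.08),(.008,-.08))]),
 tumbler_mat=cyl(.05,.05,0,.004),tin_mat=box(.086,.086,0,.004),box_mat=box(.09,.12,0,.004),tongs_mat=box(.062,.178,0,.004),trivet=cyl(.055,.055,0,.006),salt_bowl_mid=cyl(.025,.04,0,.035))
ROUND=('tumbler_mid','tin_mid','tumbler_mat','trivet','salt_bowl_mid')
def xor(l,p,cams,z=0):
    c,s=np.cos(p[2]),np.sin(p[2]); X=M[l]@np.array([[c,-s,0],[s,c,0],[0,0,1]]).T+[p[0],p[1],z]; e=0
    for cam,m in cams:
        h=cv2.convexHull(proj(cam,X).astype(np.float32))
        im=np.zeros((480,640),np.uint8); cv2.fillPoly(im,[np.round(h*16).astype(np.int32)],255,cv2.LINE_AA,4)
        e+=np.abs(im/255.-m).sum()/m.sum()
    return e/len(cams)
def hull(m):
    h=cv2.convexHull(np.argwhere(m)[:,::-1].astype(np.int32)); o=np.zeros(m.shape,np.uint8); cv2.fillPoly(o,[h],1); return o.astype(float)
def fit(l,cams,p0,z=0):
    best=None
    for a in ([0] if l in ROUND else [-.15,0,.15]):
        q=np.array([p0[0],p0[1],p0[2]+a]); sx=np.array([[0,0,0],[.01,0,0],[0,.01,0],[0,0,.1 if l not in ROUND else 0]])+q
        r=minimize(lambda p:xor(l,p if l not in ROUND else [p[0],p[1],0],cams,z),q,method='Nelder-Mead',options=dict(initial_simplex=sx if l not in ROUND else sx+np.array([[0,0,0]]*3+[[0,0,.1]]),xatol=1e-5,fatol=1e-5))
        if best is None or r.fun<best.fun: best=r
    return best.x,best.fun
P0=dict(tumbler_mid=(.61,.29,0),tin_mid=(.484,-.097,0),steel_box_mid=(.38,.275,0),tongs_mid=(.482,.09,.1),tumbler_mat=(.66,.097,0),tin_mat=(.614,-.286,.2),box_mat=(.522,-.446,.18),tongs_mat=(.685,-.106,-.05),trivet=(.392,-.275,0),salt_bowl_mid=(.52,.445,0))
def measure(cs,labels,zs={}):
    for l in labels:
        v=[]
        for c in cs:
            for d in bot.cut_out(c,l):
                p=ray(c,np.array(d['xy'])*[640,480],Z[l])
                if np.hypot(*(p[:2]-P0[l][:2]))<.06: v.append((c,hull(d['mask']))); break
        for vv in ([[x] for x in v]+([v] if len(v)>1 else [])):
            x,f=fit(l,vv,P0[l],zs.get(l,0)); print(l,np.round(x[:2]*1000,1),round(np.degrees(x[2]),1),'err',round(f,3))
E
python3 - <<'E'
from h import *
measure([bot.camera('top'),bot.camera('scene')],list(Z))
E
```

```text
tumbler_mid [611.3 289.1] 2.4 err 0.1
tumbler_mid [611.6 286.3] 3.5 err 0.085
tumbler_mid [610.9 289.4] 2.9 err 0.096
tin_mid [483.4 -97.9] 1.6 err 0.063
steel_box_mid [376.7 284.4] 1.1 err 0.053
steel_box_mid [376.7 285.2] 11.9 err 0.132
steel_box_mid [376.5 284.6] 3.2 err 0.109
tongs_mid [483.3 104.8] -9.7 err 0.067
tongs_mid [481.9 102.2] -9.5 err 0.104
tongs_mid [482.1 102.6] -9.8 err 0.089
tumbler_mat [658.9  99.9] 1.0 err 0.081
tumbler_mat [656.9  98.5] 3.8 err 0.112
tumbler_mat [659.2  98.1] 5.9 err 0.099
tin_mat [ 614.9 -287.8] -11.9 err 0.044
tin_mat [ 613.4 -287. ] -12.3 err 0.053
tin_mat [ 613.9 -287.2] -11.9 err 0.052
box_mat [ 523.8 -448.2] 10.6 err 0.036
box_mat [ 522.3 -447.7] 10.7 err 0.025
box_mat [ 523.  -448.3] 10.6 err 0.038
tongs_mat [ 687.6 -106.6] -2.4 err 0.034
tongs_mat [ 685.2 -104.7] -3.1 err 0.037
tongs_mat [ 685.7 -106.4] -3.5 err 0.043
trivet [ 393.  -275.6] 2.5 err 0.045
trivet [ 391.2 -274.4] 0.8 err 0.061
trivet [ 391.9 -274.7] 4.1 err 0.056
salt_bowl_mid [521.4 450.2] -0.7 err 0.103
salt_bowl_mid [518.  448.6] 3.4 err 0.106
salt_bowl_mid [518.9 449.7] 1.3 err 0.111
```

```bash
cat >> h.py <<'E'
import json,math
def plan(*wps,step=.048,n=None):
    "waypoints (x,y,z,theta_deg[,step]); rows with shift along tool axes before the row's turn"
    s=bot.read_state(); p=np.array(s['position']); R=np.array(s['ee_rot']); th=math.atan2(R[1,0],R[0,0]); rows=[]
    for w in wps:
        t=np.array(w[:3]); dth=(w[3]-math.degrees(th)+180)%360-180; st=w[4] if len(w)>4 else step
        N=max(1,math.ceil(np.linalg.norm(t-p)/st),math.ceil(abs(dth)/9.5))
        for i in range(N):
            k=N-i; d=(t-p)/k; c,sn=math.cos(th),math.sin(th)
            q=np.round(np.array([d[0]*c+d[1]*sn, d[0]*sn-d[1]*c, -d[2]])/.15,3)
            dt=(math.radians(w[3])-th+math.pi)%(2*math.pi)-math.pi; y=round(-dt/k/.5,3)
            rows.append(dict(dx=q[0],dy=q[1],dz=q[2],yaw=y))
            g=q*.15; p=p+np.array([g[0]*c+g[1]*sn,g[0]*sn-g[1]*c,-g[2]]); th-=y*.5
    while len(rows)%5: rows.append({})
    for i in range(0,len(rows),5): print(json.dumps([{a:b for a,b in r.items() if b} for r in rows[i:i+5]]))
def st():
    s=bot.read_state(); R=np.array(s['ee_rot']); print('t',s['time'],'p',np.round(s['position'],4),'th',round(math.degrees(math.atan2(R[1,0],R[0,0])),2),'tilt',np.round(R[:2,2],3),'q',np.round(s['qpos'],0),'F',np.round(s['force'],1),'w',s['grip_width'],s['grasp_force'])
E
python3 -c "
from h import *
plan((.50,-.38,.30,90))"
```

```text
[{"dx": 0.283, "dy": -0.131, "dz": -0.06, "yaw": -0.29}, {"dx": 0.299, "dy": -0.089, "dz": -0.06, "yaw": -0.29}, {"dx": 0.309, "dy": -0.045, "dz": -0.06, "yaw": -0.29}, {"dx": 0.312, "dy": 0.001, "dz": -0.06, "yaw": -0.29}, {"dx": 0.309, "dy": 0.046, "dz": -0.06, "yaw": -0.29}]
[{"dx": 0.299, "dy": 0.09, "dz": -0.061, "yaw": -0.29}, {"dx": 0.283, "dy": 0.132, "dz": -0.06, "yaw": -0.29}, {"dx": 0.261, "dy": 0.172, "dz": -0.061, "yaw": -0.29}, {"dx": 0.234, "dy": 0.208, "dz": -0.06, "yaw": -0.29}, {}]
```

Request:
{"api": "step_arm", "payload": {
  "increments": [
    {"dx": 0.283, "dy": -0.131, "dz": -0.06, "yaw": -0.29},
    {"dx": 0.299, "dy": -0.089, "dz": -0.06, "yaw": -0.29},
    {"dx": 0.309, "dy": -0.045, "dz": -0.06, "yaw": -0.29},
    {"dx": 0.312, "dy": 0.001, "dz": -0.06, "yaw": -0.29},
    {"dx": 0.309, "dy": 0.046, "dz": -0.06, "yaw": -0.29}
  ],
  "claw": 93
}}

```text
time: 2.82
position: [0.3575, -0.4995, 0.2641]
ee_rot: [[0.544, 0.839, 0.0], [0.839, -0.544, -0.0], [-0.0, 0.0, -1.0]]
force: [0.6, -0.9, 0.1]
grip_width: 0.0931
grasp_force: 0.0
```

Request:
{"api": "step_arm", "payload": {
  "increments": [
    {"dx": 0.299, "dy": 0.09, "dz": -0.061, "yaw": -0.29},
    {"dx": 0.283, "dy": 0.132, "dz": -0.06, "yaw": -0.29},
    {"dx": 0.261, "dy": 0.172, "dz": -0.061, "yaw": -0.29},
    {"dx": 0.234, "dy": 0.208, "dz": -0.06, "yaw": -0.29},
    {}
  ]
}}

```text
invalid input at $.increments[4]: expected keys dx, dy, dz, yaw
```

```bash
python3 -c "
from h import *
st(); c=bot.camera('wrist'); save(c,'w1'); print(-np.array(c['R']).T@c['t'],np.array(c['R'])[2])
for l in P0: print(l,proj(c,[*P0[l][:2],0]).round())
measure([c],['box_mat','tin_mat'])
plan((.62,.0,.30,90))"
```

```text
t 2.825 p [ 0.3575 -0.4995  0.2641] th 57.03 tilt [ 0. -0.] q [-57.  -1.  87.   0.  95. -24.] F [ 0.6 -0.9  0.1] w 0.09312703396284919 0.0
[ 0.39184008 -0.44448365  0.43017713] [-0.12949555 -0.19847649 -0.97151325]
tumbler_mid [[ 211. -206.]]
tin_mid [[ 225. -163.]]
steel_box_mid [[  41. -253.]]
tongs_mid [[ 138. -282.]]
tumbler_mat [[ 270. -341.]]
tin_mat [[418. -79.]]
box_mat [[420.  94.]]
tongs_mat [[ 385. -257.]]
trivet [[248.  28.]]
salt_bowl_mid [[301. 172.]]
box_mat [ 521.4 -447.5] 10.1 err 0.023
[{"dx": 0.312, "dy": -0.029, "dz": -0.02, "yaw": -0.096}, {"dx": 0.313, "dy": -0.014, "dz": -0.02, "yaw": -0.096}, {"dx": 0.314, "dy": 0.001, "dz": -0.02, "yaw": -0.096}, {"dx": 0.313, "dy": 0.016, "dz": -0.02, "yaw": -0.096}, {"dx": 0.312, "dy": 0.031, "dz": -0.02, "yaw": -0.096}]
[{"dx": 0.31, "dy": 0.045, "dz": -0.02, "yaw": -0.096}, {"dx": 0.308, "dy": 0.06, "dz": -0.02, "yaw": -0.096}, {"dx": 0.304, "dy": 0.075, "dz": -0.019, "yaw": -0.096}, {"dx": 0.3, "dy": 0.09, "dz": -0.02, "yaw": -0.097}, {"dx": 0.296, "dy": 0.104, "dz": -0.019, "yaw": -0.096}]
[{"dx": 0.291, "dy": 0.118, "dz": -0.02, "yaw": -0.097}, {"dx": 0.284, "dy": 0.132, "dz": -0.019, "yaw": -0.096}, {}, {}, {}]
```

View pics/w1.png

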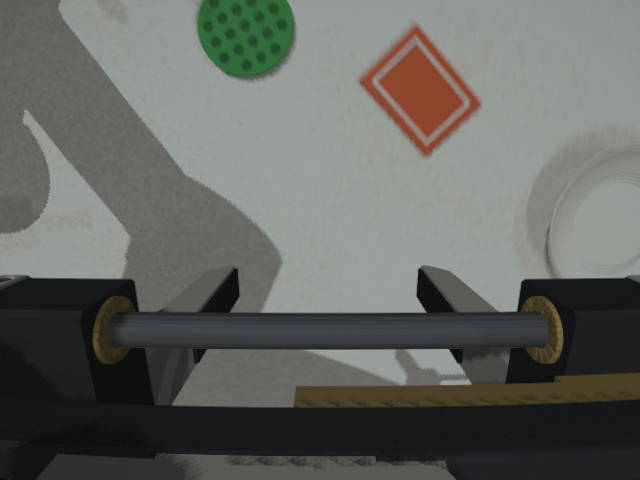

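The wrist view looks along tool +x: orange mat at (420,92), fingertips near (230,270) and (430,270).

```bash
sed -i "s/rows.append({})/rows.append(dict(dx=0,dy=0,dz=0,yaw=0))/; s/{a:b for a,b in r.items() if b}/{a:float(b) for a,b in r.items()}/" h.py; python3 -c "
from h import *
plan((.61,.155,.25,90),step=.056)"
```

```text
[{"dx": 0.352, "dy": -0.075, "dz": 0.007, "yaw": -0.089}, {"dx": 0.355, "dy": -0.059, "dz": 0.007, "yaw": -0.089}, {"dx": 0.357, "dy": -0.043, "dz": 0.007, "yaw": -0.089}, {"dx": 0.359, "dy": -0.027, "dz": 0.008, "yaw": -0.089}, {"dx": 0.36, "dy": -0.011, "dz": 0.007, "yaw": -0.089}]
[{"dx": 0.36, "dy": 0.005, "dz": 0.008, "yaw": -0.089}, {"dx": 0.359, "dy": 0.021, "dz": 0.007, "yaw": -0.089}, {"dx": 0.358, "dy": 0.036, "dz": 0.008, "yaw": -0.089}, {"dx": 0.356, "dy": 0.052, "dz": 0.007, "yaw": -0.088}, {"dx": 0.353, "dy": 0.068, "dz": 0.008, "yaw": -0.089}]
[{"dx": 0.35, "dy": 0.084, "dz": 0.007, "yaw": -0.088}, {"dx": 0.346, "dy": 0.099, "dz": 0.008, "yaw": -0.089}, {"dx": 0.34, "dy": 0.114, "dz": 0.007, "yaw": -0.088}, {"dx": 0.0, "dy": 0.0, "dz": 0.0, "yaw": 0.0}, {"dx": 0.0, "dy": 0.0, "dz": 0.0, "yaw": 0.0}]
```

Request:
{"api": "step_arm", "payload": {
  "increments": [
    {"dx": 0.352, "dy": -0.075, "dz": 0.007, "yaw": -0.089},
    {"dx": 0.355, "dy": -0.059, "dz": 0.007, "yaw": -0.089},
    {"dx": 0.357, "dy": -0.043, "dz": 0.007, "yaw": -0.089},
    {"dx": 0.359, "dy": -0.027, "dz": 0.008, "yaw": -0.089},
    {"dx": 0.36, "dy": -0.011, "dz": 0.007, "yaw": -0.089}
  ]
}}

```text
time: 3.6
position: [0.4542, -0.2484, 0.258]
ee_rot: [[0.351, 0.936, -0.0], [0.936, -0.351, -0.0], [-0.0, -0.0, -1.0]]
force: [0.3, 0.3, 0.3]
grip_width: 0.0928
grasp_force: 0.0
```

Request:
{"api": "step_arm", "payload": {
  "increments": [
    {"dx": 0.36, "dy": 0.005, "dz": 0.008, "yaw": -0.089},
    {"dx": 0.359, "dy": 0.021, "dz": 0.007, "yaw": -0.089},
    {"dx": 0.358, "dy": 0.036, "dz": 0.008, "yaw": -0.089},
    {"dx": 0.356, "dy": 0.052, "dz": 0.007, "yaw": -0.088},
    {"dx": 0.353, "dy": 0.068, "dz": 0.008, "yaw": -0.089}
  ]
}}

```text
time: 4.22
position: [0.5524, 0.0032, 0.2523]
ee_rot: [[0.136, 0.991, 0.0], [0.991, -0.136, -0.0], [-0.0, 0.0, -1.0]]
force: [0.7, -0.3, 0.2]
grip_width: 0.0929
grasp_force: 0.0
```

Request:
{"api": "step_arm", "payload": {
  "increments": [
    {"dx": 0.35, "dy": 0.084, "dz": 0.007, "yaw": -0.088},
    {"dx": 0.346, "dy": 0.099, "dz": 0.008, "yaw": -0.089},
    {"dx": 0.34, "dy": 0.114, "dz": 0.007, "yaw": -0.088},
    {"dx": 0.0, "dy": 0.0, "dz": 0.0, "yaw": 0.0},
    {"dx": 0.0, "dy": 0.0, "dz": 0.0, "yaw": 0.0}
  ]
}}

```text
time: 4.85
position: [0.6106, 0.1522, 0.2488]
ee_rot: [[0.005, 1.0, -0.001], [1.0, -0.005, -0.001], [-0.001, -0.001, -1.0]]
force: [-0.2, -0.4, -0.3]
grip_width: 0.0931
grasp_force: 0.0
```

```bash
python3 -c "
from h import *
st(); c=bot.camera('wrist'); save(c,'w2')
print(proj(c,[[.611,.289,0],[.611,.289,.085],bot.read_state()['position']]))
measure([c],['tumbler_mid'])
plan((.611,.289,.15,90))"
```

```text
t 4.85 p [0.6106 0.1522 0.2488] th 89.74 tilt [-0.001 -0.001] q [12.  1. 86. -0. 93. 12.] F [-0.2 -0.4 -0.3] w 0.09306876193005902 0.0
[[328.80427998  89.70514875]
 [328.99388997  72.7062678 ]
 [329.65565034 283.73043077]]
tumbler_mid [609.4 287.5] 1.1 err 0.032
[{"dx": 0.229, "dy": -0.0, "dz": 0.166, "yaw": -0.003}, {"dx": 0.229, "dy": -0.0, "dz": 0.165, "yaw": -0.002}, {"dx": 0.228, "dy": 0.0, "dz": 0.166, "yaw": -0.003}, {"dx": 0.229, "dy": 0.0, "dz": 0.165, "yaw": -0.002}, {"dx": 0.0, "dy": 0.0, "dz": 0.0, "yaw": 0.0}]
```

View pics/w2.png

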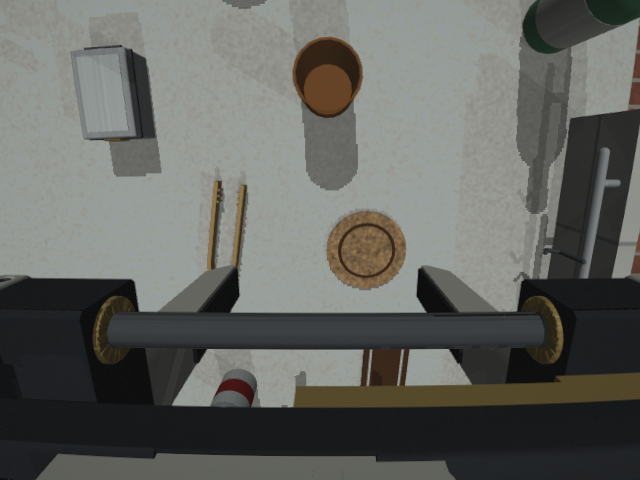

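The wrist view shows the tumbler at (327,77), its mat at (367,249), the box at (105,92) and the tongs' tips at (230,190). All of this matches the fits.

```bash
python3 -c "
from h import *
c=bot.camera('wrist')
measure([c],['tumbler_mat','steel_box_mid'])
plan((.6095,.2875,.13,90),(.6095,.2875,.032,90,.04))"
```

```text
tumbler_mat [657.8  98.9] 1.1 err 0.028
steel_box_mid [373.  282.2] 2.4 err 0.043
[{"dx": 0.226, "dy": -0.003, "dz": 0.199, "yaw": -0.002}, {"dx": 0.225, "dy": -0.002, "dz": 0.199, "yaw": -0.002}, {"dx": 0.226, "dy": -0.002, "dz": 0.2, "yaw": -0.003}, {"dx": 0.225, "dy": -0.002, "dz": 0.199, "yaw": -0.002}, {"dx": 0.0, "dy": -0.0, "dz": 0.218, "yaw": -0.0}]
[{"dx": 0.0, "dy": -0.0, "dz": 0.218, "yaw": -0.0}, {"dx": 0.0, "dy": -0.0, "dz": 0.218, "yaw": -0.0}, {"dx": 0.0, "dy": 0.0, "dz": 0.0, "yaw": 0.0}, {"dx": 0.0, "dy": 0.0, "dz": 0.0, "yaw": 0.0}, {"dx": 0.0, "dy": 0.0, "dz": 0.0, "yaw": 0.0}]
```

Request:
{"api": "step_arm", "payload": {
  "increments": [
    {"dx": 0.226, "dy": -0.003, "dz": 0.199, "yaw": -0.002},
    {"dx": 0.225, "dy": -0.002, "dz": 0.199, "yaw": -0.002},
    {"dx": 0.226, "dy": -0.002, "dz": 0.2, "yaw": -0.003},
    {"dx": 0.225, "dy": -0.002, "dz": 0.199, "yaw": -0.002},
    {"dx": 0, "dy": 0, "dz": 0, "yaw": 0}
  ]
}}

```text
time: 5.72
position: [0.6082, 0.2893, 0.1269]
ee_rot: [[-0.003, 1.0, -0.004], [1.0, 0.003, -0.001], [-0.001, -0.004, -1.0]]
force: [0.2, -0.4, -0.4]
grip_width: 0.0933
grasp_force: 0.0
```

Request:
{"api": "step_arm", "payload": {
  "increments": [
    {"dx": 0, "dy": 0, "dz": 0.218, "yaw": 0},
    {"dx": 0, "dy": 0, "dz": 0.218, "yaw": 0},
    {"dx": 0, "dy": 0, "dz": 0.218, "yaw": 0},
    {"dx": 0, "dy": 0, "dz": 0, "yaw": 0},
    {"dx": 0, "dy": 0, "dz": 0, "yaw": 0}
  ]
}}

```text
time: 6.35
position: [0.6103, 0.2882, 0.0338]
ee_rot: [[-0.001, 1.0, 0.002], [1.0, 0.001, 0.001], [0.001, 0.002, -1.0]]
force: [0.5, 0.1, 0.6]
grip_width: 0.0927
grasp_force: 0.0
```

Request:
{"api": "step_arm", "payload": {
  "increments": [
    {"dx": 0, "dy": 0, "dz": 0, "yaw": 0},
    {"dx": 0, "dy": 0, "dz": 0, "yaw": 0},
    {"dx": 0, "dy": 0, "dz": 0, "yaw": 0},
    {"dx": 0, "dy": 0, "dz": 0, "yaw": 0},
    {"dx": 0, "dy": 0, "dz": 0, "yaw": 0}
  ],
  "claw": 50
}}

```text
time: 6.98
position: [0.6095, 0.2886, 0.0319]
ee_rot: [[-0.002, 1.0, 0.0], [1.0, 0.002, 0.0], [0.0, 0.0, -1.0]]
force: [1.7, -0.6, 3.3]
grip_width: 0.0638
grasp_force: 30.0
```

```bash
python3 -c "
from h import *
plan((.6095,.2886,.08,90,.035),(.6583,.099,.08,90),(.6583,.099,.046,90))"
```

```text
[{"dx": 0.0, "dy": -0.0, "dz": -0.16, "yaw": 0.002}, {"dx": 0.0, "dy": -0.0, "dz": -0.161, "yaw": 0.001}, {"dx": -0.253, "dy": 0.065, "dz": 0.0, "yaw": 0.0}, {"dx": -0.253, "dy": 0.065, "dz": 0.0, "yaw": 0.0}, {"dx": -0.253, "dy": 0.065, "dz": 0.0, "yaw": 0.0}]
[{"dx": -0.252, "dy": 0.065, "dz": 0.0, "yaw": 0.0}, {"dx": -0.253, "dy": 0.065, "dz": 0.0, "yaw": 0.0}, {"dx": 0.0, "dy": -0.0, "dz": 0.227, "yaw": 0.0}, {"dx": 0.0, "dy": 0.0, "dz": 0.0, "yaw": 0.0}, {"dx": 0.0, "dy": 0.0, "dz": 0.0, "yaw": 0.0}]
```

Request:
{"api": "step_arm", "payload": {
  "increments": [
    {"dx": 0, "dy": 0, "dz": -0.16, "yaw": 0.002},
    {"dx": 0, "dy": 0, "dz": -0.161, "yaw": 0.001},
    {"dx": -0.253, "dy": 0.065, "dz": 0, "yaw": 0},
    {"dx": -0.253, "dy": 0.065, "dz": 0, "yaw": 0},
    {"dx": -0.253, "dy": 0.065, "dz": 0, "yaw": 0}
  ]
}}

```text
time: 7.6
position: [0.6384, 0.1736, 0.0793]
ee_rot: [[-0.0, 1.0, -0.001], [1.0, 0.0, -0.0], [-0.0, -0.001, -1.0]]
force: [0.6, 0.1, -2.5]
grip_width: 0.0637
grasp_force: 30.0
```

Request:
{"api": "step_arm", "payload": {
  "increments": [
    {"dx": -0.252, "dy": 0.065, "dz": 0, "yaw": 0},
    {"dx": -0.253, "dy": 0.065, "dz": 0, "yaw": 0},
    {"dx": 0, "dy": 0, "dz": 0.227, "yaw": 0},
    {"dx": 0, "dy": 0, "dz": 0, "yaw": 0},
    {"dx": 0, "dy": 0, "dz": 0, "yaw": 0}
  ]
}}

```text
time: 8.22
position: [0.6582, 0.0993, 0.0465]
ee_rot: [[-0.001, 1.0, 0.0], [1.0, 0.001, 0.0], [0.0, 0.0, -1.0]]
force: [0.1, 0.7, -1.1]
grip_width: 0.0638
grasp_force: 30.0
```

```bash
python3 -c "
from h import *
st(); plan((.6583,.099,.0375,90))
cs=[bot.camera('scene'),bot.camera('wrist')]
P0['tumbler_mid']=(.658,.1,0)
measure(cs[:1],['tumbler_mid'],dict(tumbler_mid=.014)); measure(cs[:1],['tumbler_mat'])
im=[cv2.resize(cs[0]['pixels'][180:300,300:460],(640,480),interpolation=2)]
save(dict(pixels=im[0]),'s3')"
```

```text
t 8.225 p [0.6582 0.0993 0.0465] th 90.03 tilt [0. 0.] q [ 6. 11. 94.  0. 75.  6.] F [ 0.1  0.7 -1.1] w 0.06375302796313802 29.999722838401794
[{"dx": -0.002, "dy": 0.001, "dz": 0.06, "yaw": 0.001}, {"dx": 0.0, "dy": 0.0, "dz": 0.0, "yaw": 0.0}, {"dx": 0.0, "dy": 0.0, "dz": 0.0, "yaw": 0.0}, {"dx": 0.0, "dy": 0.0, "dz": 0.0, "yaw": 0.0}, {"dx": 0.0, "dy": 0.0, "dz": 0.0, "yaw": 0.0}]
tumbler_mid [654.7  98.3] 4.1 err 0.133
tumbler_mat [656.7  95.6] 3.3 err 0.316
```

View pics/s3.png

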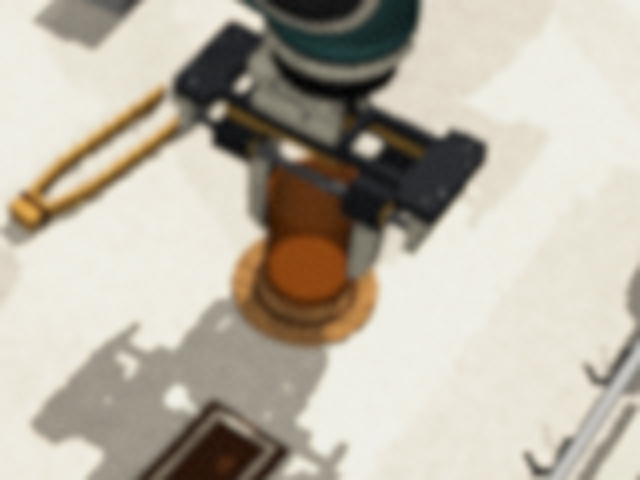

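The tumbler hangs centred over its ring, with its foot at (305,270) in the crop. Lowering and releasing.

Request:
{"api": "step_arm", "payload": {
  "increments": [
    {"dx": -0.002, "dy": 0, "dz": 0.064, "yaw": 0},
    {"dx": 0, "dy": 0, "dz": 0, "yaw": 0},
    {"dx": 0, "dy": 0, "dz": 0, "yaw": 0},
    {"dx": 0, "dy": 0, "dz": 0, "yaw": 0},
    {"dx": 0, "dy": 0, "dz": 0, "yaw": 0}
  ]
}}

```text
time: 9.05
position: [0.6581, 0.0986, 0.0361]
ee_rot: [[0.0, 1.0, -0.0], [1.0, -0.0, 0.0], [0.0, -0.0, -1.0]]
force: [0.4, -0.4, -1.4]
grip_width: 0.0636
grasp_force: 30.0
```

Request:
{"api": "step_arm", "payload": {
  "increments": [
    {"dx": 0, "dy": 0, "dz": 0, "yaw": 0},
    {"dx": 0, "dy": 0, "dz": 0, "yaw": 0},
    {"dx": 0, "dy": 0, "dz": 0, "yaw": 0},
    {"dx": 0, "dy": 0, "dz": 0, "yaw": 0},
    {"dx": 0, "dy": 0, "dz": 0, "yaw": 0}
  ],
  "claw": 93
}}

```text
time: 9.68
position: [0.6581, 0.0986, 0.0361]
ee_rot: [[0.0, 1.0, -0.0], [1.0, -0.0, 0.0], [0.0, -0.0, -1.0]]
force: [-0.7, -0.4, -0.6]
grip_width: 0.0929
grasp_force: 0.0
```

Request:
{"api": "step_arm", "payload": {
  "increments": [
    {"dx": 0, "dy": 0, "dz": -0.2, "yaw": 0},
    {"dx": 0, "dy": 0, "dz": -0.25, "yaw": 0},
    {"dx": 0, "dy": 0, "dz": -0.3, "yaw": 0},
    {"dx": 0, "dy": 0, "dz": -0.3, "yaw": 0},
    {"dx": -0.2, "dy": 0, "dz": -0.3, "yaw": 0}
  ]
}}

```text
time: 10.3
position: [0.6579, 0.0695, 0.2401]
ee_rot: [[-0.002, 1.0, 0.0], [1.0, 0.002, 0.0], [0.0, 0.0, -1.0]]
force: [1.3, 0.4, 0.7]
grip_width: 0.0933
grasp_force: 0.0
```

```bash
python3 -c "
from h import *
st(); plan((.62,-.05,.25,90),step=.056)"
```

```text
t 10.3 p [0.6579 0.0695 0.2401] th 90.12 tilt [0. 0.] q [ 4.  5. 83.  0. 93.  4.] F [1.3 0.4 0.7] w 0.09328134341381793 0.0
[{"dx": -0.265, "dy": -0.085, "dz": -0.022, "yaw": 0.001}, {"dx": -0.266, "dy": -0.084, "dz": -0.022, "yaw": 0.002}, {"dx": -0.265, "dy": -0.085, "dz": -0.022, "yaw": 0.001}, {"dx": 0.0, "dy": 0.0, "dz": 0.0, "yaw": 0.0}, {"dx": 0.0, "dy": 0.0, "dz": 0.0, "yaw": 0.0}]
```

Request:
{"api": "step_arm", "payload": {
  "increments": [
    {"dx": -0.265, "dy": -0.085, "dz": -0.022, "yaw": 0.001},
    {"dx": -0.266, "dy": -0.084, "dz": -0.022, "yaw": 0.002},
    {"dx": -0.265, "dy": -0.085, "dz": -0.022, "yaw": 0.001},
    {"dx": 0, "dy": 0, "dz": 0, "yaw": 0},
    {"dx": 0, "dy": 0, "dz": 0, "yaw": 0}
  ]
}}

```text
time: 10.92
position: [0.62, -0.0506, 0.2485]
ee_rot: [[0.002, 1.0, 0.0], [1.0, -0.002, 0.0], [0.0, 0.0, -1.0]]
force: [-0.1, 0.2, 1.2]
grip_width: 0.0928
grasp_force: 0.0
```

```bash
python3 -c "
from h import *
st(); c=bot.camera('wrist'); save(c,'w4')
P0['tumbler_mid']=(.658,.1,0)
measure([c],['tumbler_mid'],dict(tumbler_mid=.004)); measure([c],['tumbler_mat','tongs_mid'])"
```

```text
t 10.925 p [ 0.62   -0.0506  0.2485] th 89.87 tilt [0. 0.] q [-7. -0. 87.  0. 93. -7.] F [-0.1  0.2  1.2] w 0.09278998731460986 0.0
tumbler_mid [656.8  98.4] 4.0 err 0.029
tumbler_mat [656.6  97.1] -0.6 err 0.229
tongs_mid [480.  106.4] -9.6 err 0.033
```

View pics/w4.png

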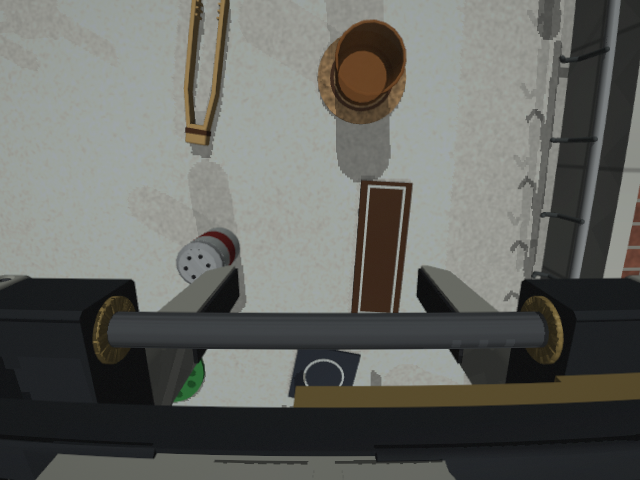

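Request:
{"api": "step_arm", "payload": {
  "increments": [
    {"dx": -0.247, "dy": -0.181, "dz": 0, "yaw": 0},
    {"dx": -0.247, "dy": -0.181, "dz": 0, "yaw": 0},
    {"dx": -0.247, "dy": -0.181, "dz": 0, "yaw": 0},
    {"dx": -0.247, "dy": -0.181, "dz": 0, "yaw": 0},
    {"dx": -0.247, "dy": -0.181, "dz": 0, "yaw": 0}
  ]
}}

```text
time: 11.75
position: [0.4831, -0.2363, 0.2485]
ee_rot: [[0.001, 1.0, 0.0], [1.0, -0.001, -0.0], [-0.0, 0.0, -1.0]]
force: [0.9, -1.1, 0.3]
grip_width: 0.0931
grasp_force: 0.0
```

```bash
python3 -c "
from h import *
st(); c=bot.camera('wrist'); save(c,'w5')
measure([c],['tin_mid','tongs_mat','tongs_mid'])
st();plan((.484,-.099,.13,90),(.484,-.099,.03,90,.04))"
```

```text
t 11.75 p [ 0.4831 -0.2363  0.2485] th 89.95 tilt [ 0. -0.] q [-29. -11.  97.   0.  94. -29.] F [ 0.9 -1.1  0.3] w 0.09313421299995261 0.0
tin_mid [ 481.2 -100.8] 1.6 err 0.097
tongs_mat [ 684.9 -105.7] -3.2 err 0.026
t 11.95 p [ 0.4838 -0.2358  0.2486] th 89.83 tilt [0. 0.] q [-29. -11.  97.   0.  94. -29.] F [-0.   0.1  0.9] w 0.09278374956300603 0.0
[{"dx": 0.228, "dy": -0.0, "dz": 0.198, "yaw": -0.001}, {"dx": 0.228, "dy": -0.0, "dz": 0.198, "yaw": -0.002}, {"dx": 0.228, "dy": -0.0, "dz": 0.197, "yaw": -0.001}, {"dx": 0.228, "dy": -0.001, "dz": 0.198, "yaw": -0.002}, {"dx": -0.0, "dy": 0.0, "dz": 0.222, "yaw": 0.0}]
[{"dx": -0.0, "dy": 0.0, "dz": 0.222, "yaw": 0.0}, {"dx": -0.0, "dy": 0.0, "dz": 0.222, "yaw": 0.0}, {"dx": 0.0, "dy": 0.0, "dz": 0.0, "yaw": 0.0}, {"dx": 0.0, "dy": 0.0, "dz": 0.0, "yaw": 0.0}, {"dx": 0.0, "dy": 0.0, "dz": 0.0, "yaw": 0.0}]
```

View pics/w5.png

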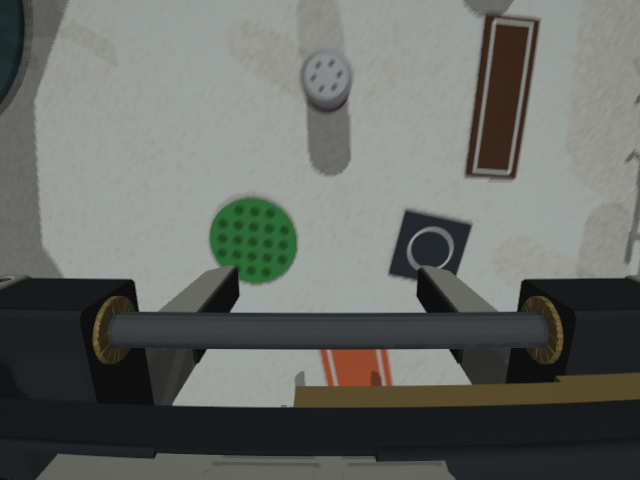

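The tumbler stands within about 1 mm of its mat's centre: (656.8,98.4) measured the same way as the mat's (657.8,98.9). In the second picture the tin's top is at (327,73) and the ring is at (430,248). I'll centre the tin by pinching it in two directions.

Request:
{"api": "step_arm", "payload": {
  "increments": [
    {"dx": 0.228, "dy": -0.004, "dz": 0.198, "yaw": -0.001},
    {"dx": 0.228, "dy": 0, "dz": 0.198, "yaw": -0.002},
    {"dx": 0.228, "dy": 0, "dz": 0.198, "yaw": -0.001},
    {"dx": 0.228, "dy": 0, "dz": 0.198, "yaw": -0.002},
    {"dx": 0, "dy": 0, "dz": 0, "yaw": 0}
  ]
}}

```text
time: 12.58
position: [0.4828, -0.0959, 0.1275]
ee_rot: [[-0.005, 1.0, -0.003], [1.0, 0.005, 0.001], [0.001, -0.003, -1.0]]
force: [-0.3, -0.3, 0.8]
grip_width: 0.0929
grasp_force: 0.0
```

Request:
{"api": "step_arm", "payload": {
  "increments": [
    {"dx": 0, "dy": 0, "dz": 0.26, "yaw": 0},
    {"dx": 0, "dy": 0, "dz": 0.26, "yaw": 0},
    {"dx": 0, "dy": 0, "dz": 0.26, "yaw": 0},
    {"dx": 0, "dy": 0, "dz": 0, "yaw": 0},
    {"dx": 0, "dy": 0, "dz": 0, "yaw": 0}
  ]
}}

```text
time: 13.2
position: [0.4845, -0.0991, 0.0146]
ee_rot: [[-0.001, 1.0, 0.002], [1.0, 0.001, -0.0], [-0.0, 0.002, -1.0]]
force: [-0.4, 0.0, 0.3]
grip_width: 0.0934
grasp_force: 0.0
```

Request:
{"api": "step_arm", "payload": {
  "increments": [
    {"dx": 0, "dy": 0, "dz": 0, "yaw": 0},
    {"dx": 0, "dy": 0, "dz": 0, "yaw": 0},
    {"dx": 0, "dy": 0, "dz": 0, "yaw": 0},
    {"dx": 0, "dy": 0, "dz": 0, "yaw": 0},
    {"dx": 0, "dy": 0, "dz": 0, "yaw": 0}
  ],
  "claw": 40
}}

```text
time: 13.82
position: [0.4833, -0.099, 0.0128]
ee_rot: [[-0.001, 1.0, 0.0], [1.0, 0.001, 0.0], [0.0, 0.0, -1.0]]
force: [-1.0, -0.2, 0.9]
grip_width: 0.0498
grasp_force: 30.0
```

```bash
python3 -c "
from h import *
st()"
```

```text
t 13.825 p [ 0.4833 -0.099   0.0128] th 90.06 tilt [0. 0.] q [-15.  -9. 117.   0.  71. -15.] F [-1.  -0.2  0.9] w 0.049779673551458056 30.00026435125619
```

Request:
{"api": "step_arm", "payload": {
  "increments": [
    {"dx": 0, "dy": 0, "dz": 0, "yaw": 0},
    {"dx": 0, "dy": 0, "dz": 0, "yaw": 0},
    {"dx": 0, "dy": 0, "dz": 0, "yaw": 0},
    {"dx": 0, "dy": 0, "dz": 0, "yaw": 0},
    {"dx": 0, "dy": 0, "dz": 0, "yaw": 0}
  ],
  "claw": 93
}}

```text
time: 14.45
position: [0.4833, -0.0989, 0.0127]
ee_rot: [[-0.001, 1.0, -0.0], [1.0, 0.001, 0.0], [0.0, -0.0, -1.0]]
force: [0.1, -0.2, 0.3]
grip_width: 0.0918
grasp_force: 0.0
```

Request:
{"api": "step_arm", "payload": {
  "increments": [
    {"dx": 0, "dy": 0, "dz": 0, "yaw": 0.314},
    {"dx": 0, "dy": 0, "dz": 0, "yaw": 0.314},
    {"dx": 0, "dy": 0, "dz": 0, "yaw": 0.314},
    {"dx": 0, "dy": 0, "dz": 0, "yaw": 0.314},
    {"dx": 0, "dy": 0, "dz": 0, "yaw": 0.314}
  ]
}}

```text
time: 15.08
position: [0.4833, -0.0989, 0.0127]
ee_rot: [[0.71, 0.704, -0.0], [0.704, -0.71, 0.0], [0.0, -0.0, -1.0]]
force: [0.1, -0.3, -0.4]
grip_width: 0.0932
grasp_force: 0.0
```

Request:
{"api": "step_arm", "payload": {
  "increments": [
    {"dx": 0, "dy": 0, "dz": 0, "yaw": 0.314},
    {"dx": 0, "dy": 0, "dz": 0, "yaw": 0.314},
    {"dx": 0, "dy": 0, "dz": 0, "yaw": 0.314},
    {"dx": 0, "dy": 0, "dz": 0, "yaw": 0.314},
    {"dx": 0, "dy": 0, "dz": 0, "yaw": 0.314}
  ]
}}

```text
time: 15.7
position: [0.4833, -0.0989, 0.0127]
ee_rot: [[1.0, -0.003, -0.0], [-0.003, -1.0, 0.0], [-0.0, -0.0, -1.0]]
force: [-0.6, -0.5, -0.4]
grip_width: 0.0929
grasp_force: 0.0
```

Request:
{"api": "step_arm", "payload": {
  "increments": [
    {"dx": 0, "dy": 0, "dz": 0, "yaw": 0},
    {"dx": 0, "dy": 0, "dz": 0, "yaw": 0},
    {"dx": 0, "dy": 0, "dz": 0, "yaw": 0},
    {"dx": 0, "dy": 0, "dz": 0, "yaw": 0},
    {"dx": 0, "dy": 0, "dz": 0, "yaw": 0}
  ],
  "claw": 40
}}

```text
time: 16.32
position: [0.4833, -0.099, 0.0127]
ee_rot: [[1.0, 0.002, 0.0], [0.002, -1.0, -0.0], [0.0, 0.0, -1.0]]
force: [-0.7, 0.3, 0.6]
grip_width: 0.05
grasp_force: 30.0
```

```bash
python3 -c "
from h import *
st(); plan((.4835,-.099,.055,0,.03),(.48,-.285,.12,0))"
```

```text
t 16.325 p [ 0.4833 -0.099   0.0127] th 0.13 tilt [ 0. -0.] q [-15.  -9. 117.  -0.  71.  75.] F [-0.7  0.3  0.6] w 0.04998549861835236 30.000258134678006
[{"dx": 0.001, "dy": 0.0, "dz": -0.141, "yaw": 0.002}, {"dx": 0.0, "dy": 0.0, "dz": -0.141, "yaw": 0.003}, {"dx": -0.005, "dy": 0.248, "dz": -0.087, "yaw": -0.0}, {"dx": -0.005, "dy": 0.248, "dz": -0.087, "yaw": -0.0}, {"dx": -0.004, "dy": 0.248, "dz": -0.086, "yaw": -0.0}]
[{"dx": -0.005, "dy": 0.248, "dz": -0.087, "yaw": -0.0}, {"dx": -0.004, "dy": 0.248, "dz": -0.086, "yaw": -0.0}, {"dx": 0.0, "dy": 0.0, "dz": 0.0, "yaw": 0.0}, {"dx": 0.0, "dy": 0.0, "dz": 0.0, "yaw": 0.0}, {"dx": 0.0, "dy": 0.0, "dz": 0.0, "yaw": 0.0}]
```

Request:
{"api": "step_arm", "payload": {
  "increments": [
    {"dx": 0, "dy": 0, "dz": -0.141, "yaw": 0},
    {"dx": 0, "dy": 0, "dz": -0.141, "yaw": 0},
    {"dx": -0.005, "dy": 0.248, "dz": -0.14, "yaw": 0},
    {"dx": -0.005, "dy": 0.248, "dz": -0.14, "yaw": 0},
    {"dx": -0.004, "dy": 0.248, "dz": -0.14, "yaw": 0}
  ]
}}

```text
time: 16.95
position: [0.4812, -0.2116, 0.1186]
ee_rot: [[1.0, 0.002, -0.0], [0.002, -1.0, 0.0], [-0.0, -0.0, -1.0]]
force: [0.3, 0.4, -1.2]
grip_width: 0.0495
grasp_force: 30.0
```

Request:
{"api": "step_arm", "payload": {
  "increments": [
    {"dx": -0.005, "dy": 0.248, "dz": -0.14, "yaw": 0},
    {"dx": -0.005, "dy": 0.248, "dz": -0.14, "yaw": 0},
    {"dx": 0, "dy": 0, "dz": 0, "yaw": 0},
    {"dx": 0, "dy": 0, "dz": 0, "yaw": 0},
    {"dx": 0, "dy": 0, "dz": 0, "yaw": 0}
  ]
}}

```text
time: 17.58
position: [0.48, -0.284, 0.1593]
ee_rot: [[1.0, 0.003, -0.001], [0.003, -1.0, 0.001], [-0.001, -0.001, -1.0]]
force: [-0.4, 0.5, -2.7]
grip_width: 0.0496
grasp_force: 30.0
```

```bash
cat >> h.py <<'E'
def ring(c,xy,rmax=.034):
    "centre of the pale ring on the dark mat: metric rectified patch, 0.25 mm/px"
    n=320; g=(np.arange(n)-n/2+.5)*.00025; gx,gy=np.meshgrid(g,g)
    X=np.c_[gx.ravel()+xy[0],gy.ravel()+xy[1],0*gx.ravel()+.004]; uv=proj(c,X).astype(np.float32).reshape(n,n,2)
    im=cv2.remap(cv2.cvtColor(c['pixels'],cv2.COLOR_RGB2GRAY),uv[...,0],uv[...,1],cv2.INTER_LINEAR)
    im[np.hypot(gx,gy)>rmax]=0; th,b=cv2.threshold(im[np.hypot(gx,gy)<=rmax],0,255,cv2.THRESH_OTSU)
    cs,_=cv2.findContours((im>th).astype(np.uint8),0,1); k=max(cs,key=cv2.contourArea); e=cv2.fitEllipse(k)
    return np.round((np.array(e[0])-n/2+.5)*.25+np.array(xy)*1000,1),np.round(np.array(e[1])*.25,1)
E
python3 -c "
from h import *
st()
for n in ('wrist','top','scene'):
    c=bot.camera(n); 
    if n=='wrist': save(c,'w6'); w=c
    try: print(n,ring(c,(.614,-.287)))
    except Exception as e: print(n,e)
measure([w],['tin_mat'])
"
```

```text
t 17.575 p [ 0.48   -0.284   0.1593] th 0.15 tilt [-0.001  0.001] q [-33.  -7. 101.   0.  85.  57.] F [-0.4  0.5 -2.7] w 0.0495597541877436 29.999763941159472
wrist (array([ 612. , -286.2]), array([57. , 57.2]))
top (array([ 613.7, -286.3]), array([60.7, 60.9]))
scene (array([ 613. , -285.7]), array([61.4, 61.5]))
tin_mat [ 611.7 -286.2] -12.1 err 0.019
```

View pics/w6.png

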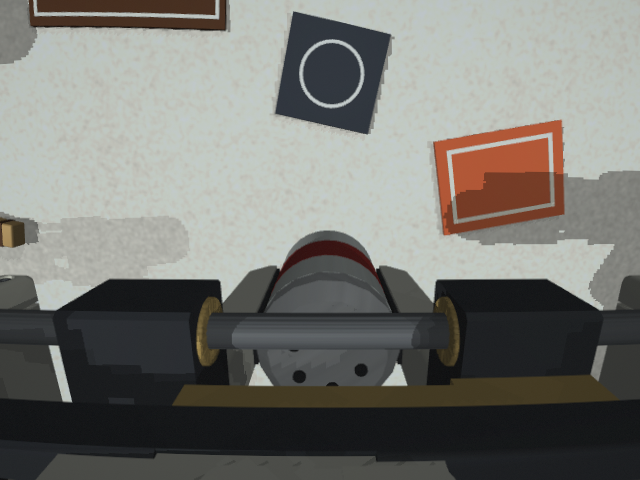

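The ring is at (331,73) in the wrist view, and the tin is held upright with its foot's front edge at (327,231). All cameras agree within 1.7 mm. I'll use the held tin to check the wrist camera's bias.

```bash
python3 -c "
from h import *
st(); s=bot.read_state(); c=bot.camera('wrist'); s=bot.read_state(); p=s['position']
X=M['tin_mid']+[p[0],p[1],p[2]-.0127]
im=np.zeros((480,640),np.uint8); cv2.fillPoly(im,[cv2.convexHull(proj(c,X).astype(np.float32)).astype(np.int32)],1)
print('pred top',np.argwhere(im)[0], [ (r,np.flatnonzero(im[r])[[0,-1]]) for r in (240,246,252)])
g=cv2.cvtColor(c['pixels'],cv2.COLOR_RGB2GRAY).astype(int)
print('col328',list(g[222:242,328])); 
for r in (240,246,252): print(r,'L',[(i,g[r,i]) for i in range(278,312,2)],'R',[(i,g[r,i]) for i in range(344,378,2)])
print(ring(c,(.613,-.286)))
plan((.613,-.2861,.06,0,.045),(.613,-.2861,.030,0))
" | sed 's/np.int64(\([0-9-]*\))/\1/g'
```

```text
t 17.775 p [ 0.4801 -0.2844  0.1598] th 0.14 tilt [-0.  0.] q [-33.  -7. 101.   0.  85.  57.] F [ 0.1  0.1 -1. ] w 0.04957582749590868 29.999684976646677
pred top [227 325] [(240, array([296, 361])), (246, array([290, 365])), (252, array([287, 369]))]
col328 [199, 199, 197, 194, 194, 194, 195, 197, 145, 81, 81, 81, 81, 80, 80, 80, 79, 71, 50, 30]
240 L [(278, 200), (280, 199), (282, 200), (284, 200), (286, 200), (288, 200), (290, 200), (292, 200), (294, 198), (296, 192), (298, 167), (300, 104), (302, 101), (304, 98), (306, 97), (308, 95), (310, 94)] R [(344, 91), (346, 91), (348, 92), (350, 91), (352, 93), (354, 95), (356, 132), (358, 199), (360, 200), (362, 200), (364, 199), (366, 200), (368, 200), (370, 200), (372, 198), (374, 198), (376, 199)]
246 L [(278, 200), (280, 200), (282, 200), (284, 199), (286, 199), (288, 201), (290, 200), (292, 177), (294, 108), (296, 105), (298, 103), (300, 101), (302, 71), (304, 29), (306, 30), (308, 30), (310, 30)] R [(344, 32), (346, 32), (348, 34), (350, 34), (352, 58), (354, 85), (356, 94), (358, 94), (360, 93), (362, 119), (364, 199), (366, 200), (368, 196), (370, 198), (372, 199), (374, 200), (376, 200)]
252 L [(278, 199), (280, 200), (282, 200), (284, 200), (286, 200), (288, 158), (290, 111), (292, 107), (294, 59), (296, 27), (298, 29), (300, 28), (302, 28), (304, 29), (306, 30), (308, 30), (310, 27)] R [(344, 31), (346, 32), (348, 32), (350, 31), (352, 30), (354, 31), (356, 36), (358, 36), (360, 37), (362, 71), (364, 95), (366, 94), (368, 200), (370, 200), (372, 199), (374, 196), (376, 199)]
(array([ 612. , -286.2]), array([57.1, 57.2]))
[{"dx": 0.221, "dy": 0.003, "dz": 0.166, "yaw": 0.001}, {"dx": 0.222, "dy": 0.003, "dz": 0.167, "yaw": 0.001}, {"dx": 0.221, "dy": 0.003, "dz": 0.166, "yaw": 0.001}, {"dx": 0.222, "dy": 0.003, "dz": 0.167, "yaw": 0.002}, {"dx": -0.0, "dy": -0.0, "dz": 0.2, "yaw": -0.0}]
```

Request:
{"api": "step_arm", "payload": {
  "increments": [
    {"dx": 0.223, "dy": 0.003, "dz": 0.166, "yaw": 0.001},
    {"dx": 0.223, "dy": 0.004, "dz": 0.167, "yaw": 0.001},
    {"dx": 0.222, "dy": 0.003, "dz": 0.166, "yaw": 0.001},
    {"dx": 0.222, "dy": 0.004, "dz": 0.167, "yaw": 0.001},
    {"dx": 0, "dy": 0, "dz": 0.2, "yaw": 0}
  ]
}}

```text
time: 18.45
position: [0.6154, -0.2865, 0.0291]
ee_rot: [[1.0, 0.001, 0.001], [0.001, -1.0, -0.0], [0.001, 0.0, -1.0]]
force: [-0.3, -0.0, -1.4]
grip_width: 0.0497
grasp_force: 30.0
```

Request:
{"api": "step_arm", "payload": {
  "increments": [
    {"dx": 0, "dy": 0, "dz": 0.04, "yaw": 0},
    {"dx": 0, "dy": 0, "dz": 0, "yaw": 0},
    {"dx": 0, "dy": 0, "dz": 0, "yaw": 0},
    {"dx": 0, "dy": 0, "dz": 0, "yaw": 0},
    {"dx": 0, "dy": 0, "dz": 0, "yaw": 0}
  ]
}}

```text
time: 19.08
position: [0.6137, -0.287, 0.0248]
ee_rot: [[1.0, -0.0, 0.001], [-0.0, -1.0, -0.0], [0.001, 0.0, -1.0]]
force: [-0.1, -0.2, -1.0]
grip_width: 0.0499
grasp_force: 30.0
```

```bash
python3 -c "
from h import *
st(); plan((.6136,-.2864,.0175,0))
c=bot.camera('wrist'); s=bot.camera('scene')
a=cv2.resize(c['pixels'][140:320,210:450],(480,360),interpolation=2); b=cv2.resize(s['pixels'][300:390,212:332],(480,360),interpolation=2)
save(dict(pixels=np.vstack([a,b])[:600]),'w7')"
```

```text
t 19.075 p [ 0.6137 -0.287   0.0248] th -0.02 tilt [ 0.001 -0.   ] q [-27.  13.  93.   0.  73.  63.] F [-0.1 -0.2 -1. ] w 0.049899119439889644 29.99977922765538
[{"dx": -0.001, "dy": -0.004, "dz": 0.049, "yaw": -0.001}, {"dx": 0.0, "dy": 0.0, "dz": 0.0, "yaw": 0.0}, {"dx": 0.0, "dy": 0.0, "dz": 0.0, "yaw": 0.0}, {"dx": 0.0, "dy": 0.0, "dz": 0.0, "yaw": 0.0}, {"dx": 0.0, "dy": 0.0, "dz": 0.0, "yaw": 0.0}]
```

View pics/w7.png

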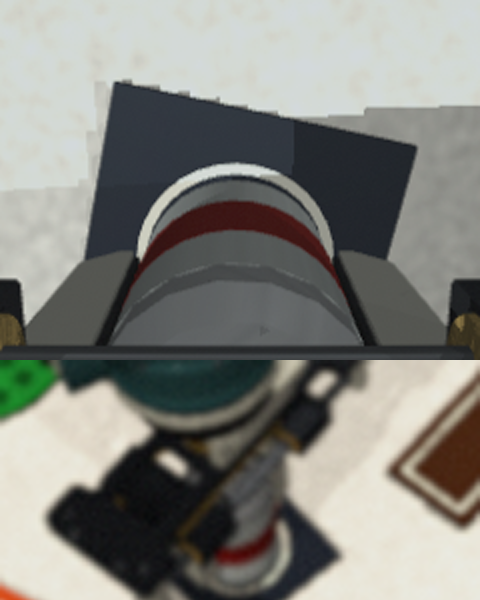

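The ring surrounds the tin's foot evenly in the wrist view (137 to 333, centre about 235). Lowering and releasing.

Request:
{"api": "step_arm", "payload": {
  "increments": [
    {"dx": 0, "dy": -0.003, "dz": 0.05, "yaw": 0},
    {"dx": 0, "dy": 0, "dz": 0, "yaw": 0},
    {"dx": 0, "dy": 0, "dz": 0, "yaw": 0},
    {"dx": 0, "dy": 0, "dz": 0, "yaw": 0},
    {"dx": 0, "dy": 0, "dz": 0, "yaw": 0}
  ]
}}

```text
time: 19.8
position: [0.6135, -0.2864, 0.0164]
ee_rot: [[1.0, -0.0, -0.0], [-0.0, -1.0, 0.0], [-0.0, -0.0, -1.0]]
force: [-0.8, -1.6, -1.7]
grip_width: 0.0498
grasp_force: 30.0
```

Request:
{"api": "step_arm", "payload": {
  "increments": [
    {"dx": 0, "dy": 0, "dz": 0, "yaw": 0},
    {"dx": 0, "dy": 0, "dz": 0, "yaw": 0},
    {"dx": 0, "dy": 0, "dz": 0, "yaw": 0},
    {"dx": 0, "dy": 0, "dz": 0, "yaw": 0},
    {"dx": 0, "dy": 0, "dz": 0, "yaw": 0}
  ],
  "claw": 93
}}

```text
time: 20.42
position: [0.6136, -0.2864, 0.0166]
ee_rot: [[1.0, -0.0, 0.0], [-0.0, -1.0, -0.0], [0.0, 0.0, -1.0]]
force: [0.0, -0.4, -0.9]
grip_width: 0.0918
grasp_force: 0.0
```

Request:
{"api": "step_arm", "payload": {
  "increments": [
    {"dx": 0, "dy": 0, "dz": -0.2, "yaw": 0},
    {"dx": 0, "dy": 0, "dz": -0.25, "yaw": 0},
    {"dx": 0, "dy": 0, "dz": -0.33, "yaw": 0},
    {"dx": 0, "dy": 0, "dz": -0.33, "yaw": 0},
    {"dx": -0.2, "dy": 0, "dz": -0.33, "yaw": 0}
  ]
}}

```text
time: 21.05
position: [0.5838, -0.2862, 0.2338]
ee_rot: [[1.0, 0.001, -0.0], [0.001, -1.0, 0.0], [-0.0, -0.0, -1.0]]
force: [0.3, -0.2, 0.6]
grip_width: 0.0927
grasp_force: 0.0
```

```bash
python3 -c "
from h import *
st(); plan((.48,-.285,.25,0),(.376,.15,.24,92),step=.056)"
```

```text
t 21.05 p [ 0.5838 -0.2862  0.2338] th 0.03 tilt [-0.  0.] q [-28.   3.  85.   0.  92.  62.] F [ 0.3 -0.2  0.6] w 0.09274607159628918 0.0
[{"dx": -0.346, "dy": -0.004, "dz": -0.054, "yaw": 0.001}, {"dx": -0.346, "dy": -0.004, "dz": -0.054, "yaw": 0.0}, {"dx": -0.069, "dy": -0.29, "dz": 0.007, "yaw": -0.321}, {"dx": -0.022, "dy": -0.297, "dz": 0.007, "yaw": -0.321}, {"dx": 0.026, "dy": -0.297, "dz": 0.007, "yaw": -0.321}]
[{"dx": 0.073, "dy": -0.289, "dz": 0.007, "yaw": -0.321}, {"dx": 0.118, "dy": -0.274, "dz": 0.006, "yaw": -0.321}, {"dx": 0.16, "dy": -0.252, "dz": 0.007, "yaw": -0.321}, {"dx": 0.199, "dy": -0.223, "dz": 0.006, "yaw": -0.321}, {"dx": 0.231, "dy": -0.188, "dz": 0.007, "yaw": -0.321}]
[{"dx": 0.259, "dy": -0.148, "dz": 0.006, "yaw": -0.322}, {"dx": 0.279, "dy": -0.105, "dz": 0.007, "yaw": -0.321}, {"dx": 0.0, "dy": 0.0, "dz": 0.0, "yaw": 0.0}, {"dx": 0.0, "dy": 0.0, "dz": 0.0, "yaw": 0.0}, {"dx": 0.0, "dy": 0.0, "dz": 0.0, "yaw": 0.0}]
```

Request:
{"api": "step_arm", "payload": {
  "increments": [
    {"dx": -0.346, "dy": -0.004, "dz": -0.054, "yaw": 0},
    {"dx": -0.346, "dy": -0.004, "dz": -0.054, "yaw": 0},
    {"dx": 0, "dy": 0, "dz": 0, "yaw": 0},
    {"dx": 0, "dy": 0, "dz": 0, "yaw": 0},
    {"dx": -0.069, "dy": -0.29, "dz": 0.007, "yaw": -0.321}
  ]
}}

```text
time: 21.68
position: [0.4702, -0.2424, 0.2466]
ee_rot: [[0.987, 0.161, -0.002], [0.161, -0.987, 0.001], [-0.002, -0.001, -1.0]]
force: [1.0, 0.0, -0.0]
grip_width: 0.0926
grasp_force: 0.0
```

```bash
python3 -c "
from h import *
st(); c=bot.camera('wrist'); save(c,'w8')
P0['tin_mid']=(.613,-.286,0)
measure([c],['tin_mid'],dict(tin_mid=.004)); measure([c],['tin_mat','box_mat'])"
```

```text
t 21.675 p [ 0.4702 -0.2424  0.2466] th 9.24 tilt [-0.002  0.001] q [-30. -12.  98.  -0.  94.  51.] F [ 1.  0. -0.] w 0.09257785377286383 0.0
tin_mid [ 609.6 -284.3] 1.2 err 0.099
tin_mat [ 612.2 -286.1] -11.7 err 0.033
box_mat [ 522.  -448.1] 10.0 err 0.028
```

View pics/w8.png

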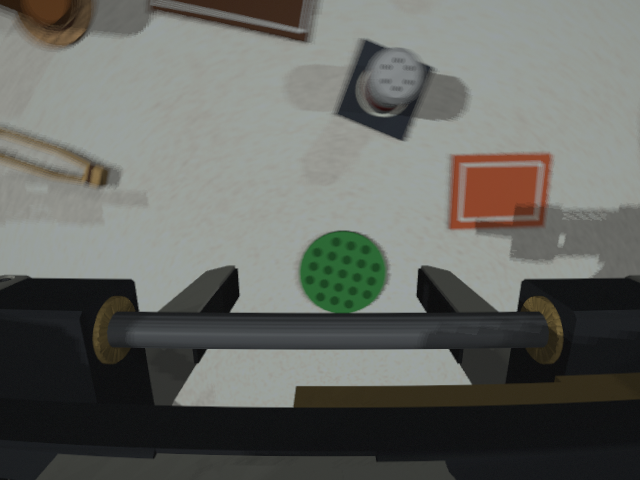

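Request:
{"api": "step_arm", "payload": {
  "increments": [
    {"dx": -0.022, "dy": -0.297, "dz": 0.007, "yaw": -0.321},
    {"dx": 0.026, "dy": -0.297, "dz": 0.007, "yaw": -0.321},
    {"dx": 0.073, "dy": -0.289, "dz": 0.007, "yaw": -0.321},
    {"dx": 0.118, "dy": -0.274, "dz": 0.006, "yaw": -0.321},
    {"dx": 0.16, "dy": -0.252, "dz": 0.007, "yaw": -0.321}
  ]
}}

```text
time: 22.5
position: [0.4178, -0.0233, 0.2425]
ee_rot: [[0.569, 0.823, -0.0], [0.823, -0.569, -0.0], [-0.0, -0.0, -1.0]]
force: [0.3, 0.6, 0.4]
grip_width: 0.0932
grasp_force: 0.0
```

Request:
{"api": "step_arm", "payload": {
  "increments": [
    {"dx": 0.199, "dy": -0.223, "dz": 0.006, "yaw": -0.321},
    {"dx": 0.231, "dy": -0.188, "dz": 0.007, "yaw": -0.321},
    {"dx": 0.259, "dy": -0.148, "dz": 0.006, "yaw": -0.322},
    {"dx": 0.279, "dy": -0.105, "dz": 0.007, "yaw": -0.321},
    {"dx": 0, "dy": 0, "dz": 0, "yaw": 0}
  ]
}}

```text
time: 23.12
position: [0.376, 0.152, 0.2385]
ee_rot: [[-0.039, 0.999, -0.001], [0.999, 0.039, -0.0], [-0.0, -0.001, -1.0]]
force: [0.4, -1.2, -0.2]
grip_width: 0.0927
grasp_force: 0.0
```

```bash
python3 -c "
from h import *
c=bot.camera('wrist'); c=bot.camera('wrist'); save(c,'w9')
measure([c],['steel_box_mid'])
st();plan((.376,.284,.12,92),(.376,.284,.012,92,.04))"
```

```text
steel_box_mid [373.9 282.8] 1.1 err 0.027
t 23.275 p [0.3765 0.1495 0.2386] th 91.85 tilt [-0.001 -0.   ] q [ 18. -29. 111.  -0.  98.  16.] F [ 0.5 -0.7  0.3] w 0.09322658667372997 0.0
[{"dx": 0.224, "dy": 0.006, "dz": 0.198, "yaw": -0.001}, {"dx": 0.224, "dy": 0.007, "dz": 0.198, "yaw": -0.001}, {"dx": 0.224, "dy": 0.006, "dz": 0.197, "yaw": -0.002}, {"dx": 0.225, "dy": 0.007, "dz": 0.198, "yaw": -0.001}, {"dx": -0.0, "dy": 0.0, "dz": 0.24, "yaw": -0.0}]
[{"dx": -0.0, "dy": 0.0, "dz": 0.24, "yaw": -0.0}, {"dx": -0.0, "dy": 0.0, "dz": 0.24, "yaw": -0.0}, {"dx": 0.0, "dy": 0.0, "dz": 0.0, "yaw": 0.0}, {"dx": 0.0, "dy": 0.0, "dz": 0.0, "yaw": 0.0}, {"dx": 0.0, "dy": 0.0, "dz": 0.0, "yaw": 0.0}]
```

View pics/w9.png

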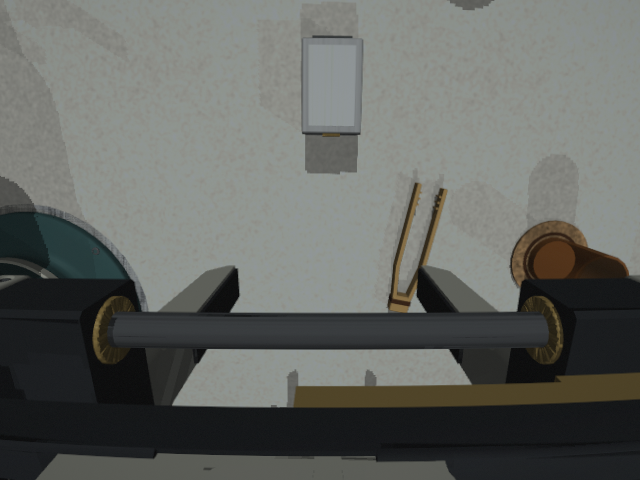

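The tin stands on its mat's ring at (390,80). In the second picture the box is at (332,86), with its hinge at the far end (332,37) and its catch at (330,134), square to the gripper. I'll grip its long sides.

Request:
{"api": "step_arm", "payload": {
  "increments": [
    {"dx": 0.224, "dy": 0.004, "dz": 0.198, "yaw": 0.005},
    {"dx": 0.224, "dy": 0.004, "dz": 0.198, "yaw": 0.005},
    {"dx": 0.225, "dy": 0.004, "dz": 0.198, "yaw": 0.005},
    {"dx": 0.226, "dy": 0.004, "dz": 0.198, "yaw": 0.005},
    {"dx": 0, "dy": 0, "dz": 0, "yaw": 0.005}
  ]
}}

```text
time: 23.9
position: [0.374, 0.2845, 0.1175]
ee_rot: [[-0.021, 1.0, -0.004], [1.0, 0.021, -0.002], [-0.002, -0.004, -1.0]]
force: [-0.1, -0.8, -0.1]
grip_width: 0.0931
grasp_force: 0.0
```

Request:
{"api": "step_arm", "payload": {
  "increments": [
    {"dx": 0, "dy": 0, "dz": 0.24, "yaw": 0},
    {"dx": 0, "dy": 0, "dz": 0.24, "yaw": 0},
    {"dx": 0, "dy": 0, "dz": 0.24, "yaw": 0},
    {"dx": 0, "dy": 0, "dz": 0, "yaw": 0},
    {"dx": 0, "dy": 0, "dz": 0, "yaw": 0}
  ]
}}

```text
time: 24.52
position: [0.3754, 0.2845, 0.0139]
ee_rot: [[-0.02, 1.0, 0.002], [1.0, 0.02, 0.001], [0.001, 0.002, -1.0]]
force: [0.3, 0.0, -0.3]
grip_width: 0.093
grasp_force: 0.0
```

Request:
{"api": "step_arm", "payload": {
  "increments": [
    {"dx": 0, "dy": 0, "dz": 0, "yaw": 0},
    {"dx": 0, "dy": 0, "dz": 0, "yaw": 0},
    {"dx": 0, "dy": 0, "dz": 0, "yaw": 0},
    {"dx": 0, "dy": 0, "dz": 0, "yaw": 0},
    {"dx": 0, "dy": 0, "dz": 0, "yaw": 0}
  ],
  "claw": 50
}}

```text
time: 25.15
position: [0.3743, 0.2848, 0.0122]
ee_rot: [[-0.022, 1.0, 0.0], [1.0, 0.022, 0.0], [0.0, 0.0, -1.0]]
force: [-0.1, -1.7, 3.4]
grip_width: 0.0599
grasp_force: 30.0
```

```bash
python3 -c "
from h import *
st(); s=bot.read_state()['position']; plan((s[0],s[1],.07,91.1,.035),(.41,.0,.16,95),(.50,-.58,.16,100.3),step=.055)"
```

```text
t 25.15 p [0.3743 0.2848 0.0122] th 91.27 tilt [0. 0.] q [ 34. -12. 120.  -0.  72.  33.] F [-0.1 -1.7  3.4] w 0.05988322067915809 30.00033974647522
[{"dx": 0.0, "dy": 0.0, "dz": -0.193, "yaw": 0.003}, {"dx": 0.0, "dy": 0.0, "dz": -0.192, "yaw": 0.003}, {"dx": -0.317, "dy": 0.034, "dz": -0.1, "yaw": -0.023}, {"dx": -0.318, "dy": 0.03, "dz": -0.1, "yaw": -0.023}, {"dx": -0.318, "dy": 0.026, "dz": -0.1, "yaw": -0.023}]
[{"dx": -0.318, "dy": 0.023, "dz": -0.1, "yaw": -0.022}, {"dx": -0.318, "dy": 0.019, "dz": -0.1, "yaw": -0.023}, {"dx": -0.319, "dy": 0.015, "dz": -0.1, "yaw": -0.022}, {"dx": -0.355, "dy": 0.024, "dz": -0.0, "yaw": -0.017}, {"dx": -0.355, "dy": 0.021, "dz": -0.0, "yaw": -0.017}]
[{"dx": -0.355, "dy": 0.018, "dz": -0.0, "yaw": -0.017}, {"dx": -0.355, "dy": 0.015, "dz": -0.0, "yaw": -0.017}, {"dx": -0.356, "dy": 0.012, "dz": -0.0, "yaw": -0.017}, {"dx": -0.356, "dy": 0.008, "dz": -0.0, "yaw": -0.017}, {"dx": -0.356, "dy": 0.006, "dz": -0.0, "yaw": -0.017}]
[{"dx": -0.356, "dy": 0.002, "dz": -0.0, "yaw": -0.017}, {"dx": -0.355, "dy": -0.0, "dz": -0.0, "yaw": -0.016}, {"dx": -0.356, "dy": -0.004, "dz": -0.0, "yaw": -0.017}, {"dx": -0.355, "dy": -0.006, "dz": -0.0, "yaw": -0.016}, {"dx": 0.0, "dy": 0.0, "dz": 0.0, "yaw": 0.0}]
```

Request:
{"api": "step_arm", "payload": {
  "increments": [
    {"dx": 0, "dy": 0, "dz": -0.193, "yaw": 0.003},
    {"dx": 0, "dy": 0, "dz": -0.192, "yaw": 0.003},
    {"dx": -0.317, "dy": 0.034, "dz": -0.1, "yaw": -0.023},
    {"dx": -0.318, "dy": 0.03, "dz": -0.1, "yaw": -0.023},
    {"dx": -0.318, "dy": 0.026, "dz": -0.1, "yaw": -0.023}
  ]
}}

```text
time: 25.78
position: [0.3917, 0.1409, 0.1149]
ee_rot: [[-0.055, 0.999, -0.0], [0.999, 0.055, -0.0], [-0.0, -0.0, -1.0]]
force: [1.2, -0.5, -2.8]
grip_width: 0.0597
grasp_force: 30.0
```

Request:
{"api": "step_arm", "payload": {
  "increments": [
    {"dx": -0.318, "dy": 0.023, "dz": -0.1, "yaw": -0.022},
    {"dx": -0.318, "dy": 0.019, "dz": -0.1, "yaw": -0.023},
    {"dx": -0.319, "dy": 0.015, "dz": -0.1, "yaw": -0.022},
    {"dx": -0.355, "dy": 0.024, "dz": 0, "yaw": -0.017},
    {"dx": -0.355, "dy": 0.021, "dz": 0, "yaw": -0.017}
  ]
}}

```text
time: 26.4
position: [0.4261, -0.1073, 0.1597]
ee_rot: [[-0.104, 0.995, 0.0], [0.995, 0.104, 0.0], [0.0, 0.0, -1.0]]
force: [1.3, 0.2, -2.7]
grip_width: 0.0597
grasp_force: 30.0
```

Request:
{"api": "step_arm", "payload": {
  "increments": [
    {"dx": -0.355, "dy": 0.018, "dz": 0, "yaw": -0.017},
    {"dx": -0.355, "dy": 0.015, "dz": 0, "yaw": -0.017},
    {"dx": -0.356, "dy": 0.012, "dz": 0, "yaw": -0.017},
    {"dx": -0.356, "dy": 0.008, "dz": 0, "yaw": -0.017},
    {"dx": -0.356, "dy": 0.006, "dz": 0, "yaw": -0.017}
  ]
}}

```text
time: 27.02
position: [0.4671, -0.371, 0.1591]
ee_rot: [[-0.146, 0.989, -0.001], [0.989, 0.146, 0.001], [0.001, -0.0, -1.0]]
force: [0.5, 1.0, -1.9]
grip_width: 0.0601
grasp_force: 30.0
```

Request:
{"api": "step_arm", "payload": {
  "increments": [
    {"dx": -0.356, "dy": 0.002, "dz": 0, "yaw": -0.017},
    {"dx": -0.355, "dy": 0, "dz": 0, "yaw": -0.016},
    {"dx": -0.356, "dy": -0.004, "dz": 0, "yaw": -0.017},
    {"dx": -0.355, "dy": -0.006, "dz": 0, "yaw": -0.016},
    {"dx": 0, "dy": 0, "dz": 0, "yaw": 0}
  ]
}}

```text
time: 27.65
position: [0.4992, -0.5826, 0.1568]
ee_rot: [[-0.177, 0.984, -0.002], [0.984, 0.177, 0.002], [0.003, -0.002, -1.0]]
force: [0.0, 0.4, -3.3]
grip_width: 0.0599
grasp_force: 30.0
```

```bash
python3 -c "
from h import *
c=bot.camera('wrist'); c=bot.camera('wrist'); save(c,'w10'); st(); s=bot.read_state()['position']
th=math.radians(10.3); R=np.array([[math.cos(th),-math.sin(th),0],[math.sin(th),math.cos(th),0],[0,0,1]])
print('far bottom corners pred',proj(c,np.array([[x,.045,z] for z in(0,.045) for x in(-.03,.03)])@R.T+[s[0],s[1],s[2]-.0122]).round())
measure([c],['box_mat'])
P0['tin_mid']=(.613,-.286,0)
"
```

```text
t 27.75 p [ 0.4996 -0.58    0.1583] th 100.26 tilt [-0.001  0.002] q [-51.  19.  74.   0.  87. -61.] F [-0.   1.6 -2.5] w 0.05974419886452906 29.998905658721924
far bottom corners pred [[273. 192.]
 [388. 192.]
 [255. 205.]
 [407. 205.]]
box_mat [ 521.8 -447.7] 10.5 err 0.017
```

View pics/w10.png

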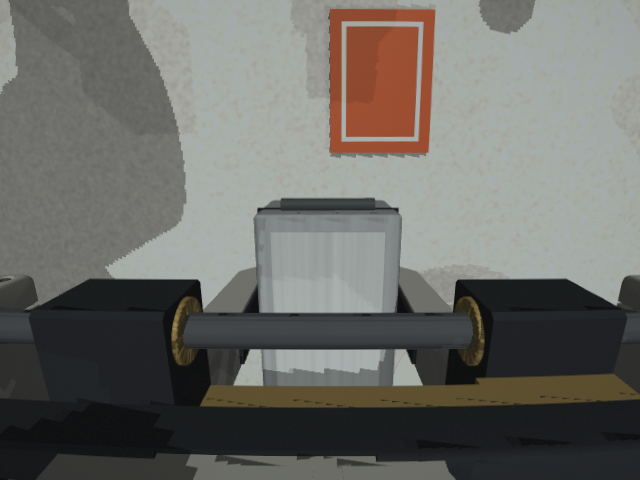

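The orange mat is at (382,82), and the box is held square with its hinge edge at row 205 to 209. Placing it now.

```bash
python3 -c "
from h import *
plan((.5226,-.4468,.05,100.4,.045),(.5226,-.4468,.028,100.4))"
```

```text
[{"dx": 0.211, "dy": 0.077, "dz": 0.182, "yaw": -0.001}, {"dx": 0.211, "dy": 0.077, "dz": 0.182, "yaw": -0.001}, {"dx": 0.211, "dy": 0.077, "dz": 0.181, "yaw": -0.001}, {"dx": 0.21, "dy": 0.077, "dz": 0.182, "yaw": -0.001}, {"dx": 0.0, "dy": 0.0, "dz": 0.146, "yaw": 0.0}]
```

Request:
{"api": "step_arm", "payload": {
  "increments": [
    {"dx": 0.211, "dy": 0.077, "dz": 0.182, "yaw": -0.001},
    {"dx": 0.211, "dy": 0.077, "dz": 0.182, "yaw": -0.001},
    {"dx": 0.211, "dy": 0.077, "dz": 0.181, "yaw": -0.001},
    {"dx": 0.21, "dy": 0.077, "dz": 0.182, "yaw": -0.001},
    {"dx": 0, "dy": 0, "dz": 0.146, "yaw": 0}
  ]
}}

```text
time: 28.42
position: [0.523, -0.4444, 0.0284]
ee_rot: [[-0.183, 0.983, 0.0], [0.983, 0.183, 0.0], [0.0, 0.0, -1.0]]
force: [-0.0, -0.9, -2.1]
grip_width: 0.0598
grasp_force: 30.0
```

Request:
{"api": "step_arm", "payload": {
  "increments": [
    {"dx": 0, "dy": 0, "dz": 0, "yaw": 0},
    {"dx": 0, "dy": 0, "dz": 0, "yaw": 0},
    {"dx": 0, "dy": 0, "dz": 0, "yaw": 0},
    {"dx": 0, "dy": 0, "dz": 0, "yaw": 0},
    {"dx": 0, "dy": 0, "dz": 0, "yaw": 0}
  ]
}}

```text
time: 29.05
position: [0.5226, -0.4477, 0.029]
ee_rot: [[-0.18, 0.984, 0.0], [0.984, 0.18, -0.0], [-0.0, 0.0, -1.0]]
force: [-0.1, -0.1, -2.2]
grip_width: 0.06
grasp_force: 30.0
```

```bash
python3 -c "
from h import *
st(); plan((.5226,-.4468,.017,100.4))
c=bot.camera('wrist'); s=bot.camera('scene')
a=cv2.resize(c['pixels'][60:320,190:470],(560,520),interpolation=2)[:330]; b=cv2.resize(s['pixels'][335:415,150:250],(350,270),interpolation=2); b=np.hstack([b,np.zeros((270,210,3),np.uint8)])
save(dict(pixels=np.vstack([a,b])),'w11')"
```

```text
t 29.05 p [ 0.5226 -0.4477  0.029 ] th 100.39 tilt [ 0. -0.] q [-43.  14.  92.  -0.  74. -53.] F [-0.1 -0.1 -2.2] w 0.059985328089082496 29.99887704849243
[{"dx": 0.006, "dy": 0.001, "dz": 0.08, "yaw": -0.0}, {"dx": 0.0, "dy": 0.0, "dz": 0.0, "yaw": 0.0}, {"dx": 0.0, "dy": 0.0, "dz": 0.0, "yaw": 0.0}, {"dx": 0.0, "dy": 0.0, "dz": 0.0, "yaw": 0.0}, {"dx": 0.0, "dy": 0.0, "dz": 0.0, "yaw": 0.0}]
```

View pics/w11.png

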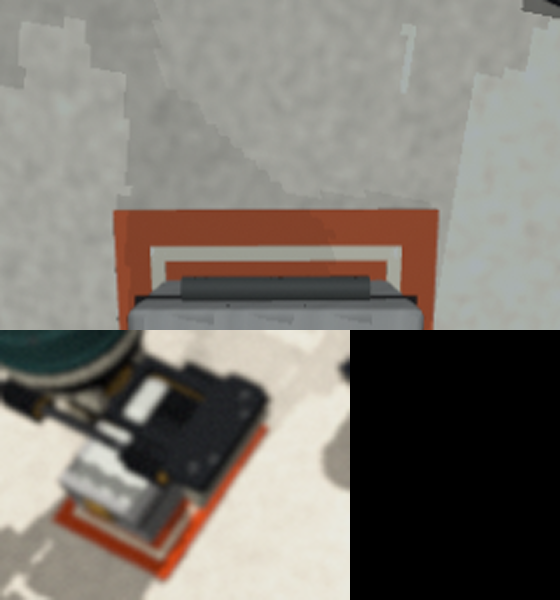

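The box is centred on the mat: box 130 to 422, mat 115 to 438. Lowering, releasing, then going to the tongs.

Request:
{"api": "step_arm", "payload": {
  "increments": [
    {"dx": 0.003, "dy": 0.001, "dz": 0.08, "yaw": 0},
    {"dx": 0, "dy": 0, "dz": 0, "yaw": 0},
    {"dx": 0, "dy": 0, "dz": 0, "yaw": 0},
    {"dx": 0, "dy": 0, "dz": 0, "yaw": 0},
    {"dx": 0, "dy": 0, "dz": 0, "yaw": 0}
  ]
}}

```text
time: 29.78
position: [0.5226, -0.4469, 0.0167]
ee_rot: [[-0.18, 0.984, -0.0], [0.984, 0.18, 0.0], [0.0, -0.0, -1.0]]
force: [-0.6, -0.2, -2.7]
grip_width: 0.0599
grasp_force: 30.0
```

Request:
{"api": "step_arm", "payload": {
  "increments": [
    {"dx": 0, "dy": 0, "dz": 0, "yaw": 0},
    {"dx": 0, "dy": 0, "dz": 0, "yaw": 0},
    {"dx": 0, "dy": 0, "dz": 0, "yaw": 0},
    {"dx": 0, "dy": 0, "dz": 0, "yaw": 0},
    {"dx": 0, "dy": 0, "dz": 0, "yaw": 0}
  ],
  "claw": 93
}}

```text
time: 30.4
position: [0.5227, -0.447, 0.0168]
ee_rot: [[-0.18, 0.984, 0.0], [0.984, 0.18, -0.0], [-0.0, 0.0, -1.0]]
force: [0.4, -0.4, 0.0]
grip_width: 0.0926
grasp_force: 0.0
```

Request:
{"api": "step_arm", "payload": {
  "increments": [
    {"dx": 0, "dy": 0, "dz": -0.2, "yaw": 0},
    {"dx": 0, "dy": 0, "dz": -0.25, "yaw": 0},
    {"dx": 0, "dy": 0, "dz": -0.33, "yaw": 0},
    {"dx": 0, "dy": 0, "dz": -0.33, "yaw": 0},
    {"dx": -0.2, "dy": 0, "dz": -0.33, "yaw": 0}
  ]
}}

```text
time: 31.02
position: [0.5282, -0.4756, 0.2352]
ee_rot: [[-0.182, 0.983, 0.001], [0.983, 0.182, -0.0], [-0.001, 0.001, -1.0]]
force: [1.1, -0.6, 0.2]
grip_width: 0.0929
grasp_force: 0.0
```

```bash
python3 -c "
from h import *
st(); plan((.50,-.585,.24,100.3),(.485,-.03,.22,80.2),step=.057)"
```

```text
t 31.025 p [ 0.5282 -0.4756  0.2352] th 100.48 tilt [ 0.001 -0.   ] q [-44.  11.  76.   0.  93. -55.] F [ 1.1 -0.6  0.2] w 0.09291391247265711 0.0
[{"dx": -0.341, "dy": -0.159, "dz": -0.016, "yaw": 0.003}, {"dx": -0.342, "dy": -0.158, "dz": -0.016, "yaw": 0.003}, {"dx": 0.366, "dy": 0.056, "dz": 0.013, "yaw": 0.07}, {"dx": 0.368, "dy": 0.044, "dz": 0.013, "yaw": 0.07}, {"dx": 0.369, "dy": 0.031, "dz": 0.013, "yaw": 0.07}]
[{"dx": 0.37, "dy": 0.018, "dz": 0.013, "yaw": 0.07}, {"dx": 0.37, "dy": 0.005, "dz": 0.014, "yaw": 0.07}, {"dx": 0.37, "dy": -0.008, "dz": 0.013, "yaw": 0.07}, {"dx": 0.369, "dy": -0.021, "dz": 0.014, "yaw": 0.07}, {"dx": 0.368, "dy": -0.035, "dz": 0.013, "yaw": 0.071}]
[{"dx": 0.367, "dy": -0.047, "dz": 0.014, "yaw": 0.07}, {"dx": 0.365, "dy": -0.061, "dz": 0.013, "yaw": 0.071}, {"dx": 0.0, "dy": 0.0, "dz": 0.0, "yaw": 0.0}, {"dx": 0.0, "dy": 0.0, "dz": 0.0, "yaw": 0.0}, {"dx": 0.0, "dy": 0.0, "dz": 0.0, "yaw": 0.0}]
```

Request:
{"api": "step_arm", "payload": {
  "increments": [
    {"dx": -0.341, "dy": -0.159, "dz": -0.016, "yaw": 0.003},
    {"dx": -0.342, "dy": -0.158, "dz": -0.016, "yaw": 0.003},
    {"dx": 0, "dy": 0, "dz": 0, "yaw": 0},
    {"dx": 0, "dy": 0, "dz": 0, "yaw": 0},
    {"dx": 0, "dy": 0, "dz": 0, "yaw": 0}
  ]
}}

```text
time: 31.65
position: [0.5003, -0.5848, 0.2379]
ee_rot: [[-0.179, 0.984, 0.0], [0.984, 0.179, -0.0], [-0.0, 0.0, -1.0]]
force: [0.5, 0.4, 0.7]
grip_width: 0.093
grasp_force: 0.0
```

```bash
python3 -c "
from h import *
c=bot.camera('wrist'); save(c,'w12'); P0['steel_box_mid']=(.522,-.447,.18)
measure([c],['steel_box_mid'],dict(steel_box_mid=.004)); measure([c],['box_mat'])
P0['tin_mid']=(.613,-.286,0); measure([c],['tin_mid'],dict(tin_mid=.004))"
```

```text
steel_box_mid [ 521.6 -449.9] 9.5 err 0.029
box_mat [ 521.5 -447.4] 10.7 err 0.018
```

Request:
{"api": "step_arm", "payload": {
  "increments": [
    {"dx": 0.366, "dy": 0.056, "dz": 0.013, "yaw": 0.07},
    {"dx": 0.368, "dy": 0.044, "dz": 0.013, "yaw": 0.07},
    {"dx": 0.369, "dy": 0.031, "dz": 0.013, "yaw": 0.07},
    {"dx": 0.37, "dy": 0.018, "dz": 0.013, "yaw": 0.07},
    {"dx": 0.37, "dy": 0.005, "dz": 0.014, "yaw": 0.07}
  ]
}}

```text
time: 32.48
position: [0.4925, -0.3061, 0.2278]
ee_rot: [[-0.003, 1.0, 0.001], [1.0, 0.003, -0.0], [-0.0, 0.001, -1.0]]
force: [0.2, 0.1, 0.5]
grip_width: 0.0929
grasp_force: 0.0
```

Request:
{"api": "step_arm", "payload": {
  "increments": [
    {"dx": 0.37, "dy": -0.008, "dz": 0.013, "yaw": 0.07},
    {"dx": 0.369, "dy": -0.021, "dz": 0.014, "yaw": 0.07},
    {"dx": 0.368, "dy": -0.035, "dz": 0.013, "yaw": 0.071},
    {"dx": 0.367, "dy": -0.047, "dz": 0.014, "yaw": 0.07},
    {"dx": 0.365, "dy": -0.061, "dz": 0.013, "yaw": 0.071}
  ]
}}

```text
time: 33.1
position: [0.4849, -0.0289, 0.2179]
ee_rot: [[0.173, 0.985, 0.001], [0.985, -0.173, -0.0], [0.0, 0.001, -1.0]]
force: [1.1, -0.0, -0.4]
grip_width: 0.0928
grasp_force: 0.0
```

```bash
python3 -c "
from h import *
for i in range(4): c=bot.camera('wrist')
save(c,'w13'); st()
measure([c],['tongs_mid'])
d=bot.cut_out(c,'tongs_mid')[0]; k=max(cv2.findContours(d['mask'].astype(np.uint8),0,2)[0],key=cv2.contourArea)[:,0]
k=np.argwhere(hull(d['mask']))[:,::-1]; p=np.array([ray(c,q,.012)[:2] for q in k])*1000
a=math.radians(80.2); L=p@[math.cos(a),math.sin(a)]; W=p@[math.sin(a),-math.cos(a)]
for lo in range(0,160,20):
    m=(L>L.min()+lo)&(L<=L.min()+lo+20); print(lo,W[m].min().round(1),W[m].max().round(1))
print('L range',L.min(),L.max())"
```

```text
t 33.3 p [ 0.4853 -0.0299  0.2179] th 80.27 tilt [ 0.001 -0.   ] q [ -7. -17. 105.  -0.  92.   3.] F [-0.  -0.4  0.1] w 0.09334914329709469 0.0
tongs_mid [479.7 104.1] -9.5 err 0.055
0 441.6 468.1
20 439.8 471.4
40 437.1 472.4
60 436.6 472.5
80 436.6 472.5
100 436.2 472.5
120 436.4 472.5
140 436.8 472.6
L range 107.40619727185222 266.249388247801
```

```bash
cat >> h.py <<'E'
def moved(c,s,pos,R):
    "camera c taken at state s, carried rigidly to another tool pose"
    R0=np.array(s['ee_rot']);p0=np.array(s['position']);Rc=np.array(c['R']);t=np.array(c['t']);R=np.array(R);p=np.array(pos)
    Rn=Rc@R0@R.T; return dict(c,R=Rn,t=Rc@p0+t-Rn@p)
def patch(c,xy,yaw,half,z=.004,mm=.5):
    a=math.radians(yaw); g=np.arange(-half[0],half[0]+1e-9,mm)/1000; h=np.arange(half[1],-half[1]-1e-9,-mm)/1000; X,Y=np.meshgrid(g,h)
    P=np.c_[xy[0]+X.ravel()*math.cos(a)-Y.ravel()*math.sin(a),xy[1]+X.ravel()*math.sin(a)+Y.ravel()*math.cos(a),0*X.ravel()+z]
    uv=proj(c,P).astype(np.float32).reshape(*X.shape,2); return cv2.remap(np.ascontiguousarray(c['pixels']),uv[...,0],uv[...,1],cv2.INTER_LINEAR)
E
python3 -c "
from h import *
c=bot.camera('wrist'); s=bot.read_state()
c2=moved(c,s,(.5003,-.5848,.2379),[[-.179,.984,0],[.984,.179,0],[0,0,-1]]); c2['pixels']=cv2.imread('pics/w12.png')[:,:,::-1]
p=patch(c2,(.5215,-.4474),10.5,(60,75),mm=1)   # row i: y=75-i ; col j: x=j-60
for x in (-20,-10,10,20): print('x',x,[(75-i,*p[i,x+60].tolist()) for i in range(112,142,1)])
print('y=-44'); 
" | tr -d ' '; python3 -c "
print()"
```

```text
x-20[(-37,138,143,142),(-38,126,130,131),(-39,126,130,131),(-40,126,130,131),(-41,126,130,130),(-42,125,129,130),(-43,121,125,126),(-44,99,101,103),(-45,70,72,73),(-46,50,51,51),(-47,58,59,58),(-48,93,95,90),(-49,110,110,103),(-50,105,101,93),(-51,87,61,48),(-52,93,50,34),(-53,94,49,32),(-54,94,49,31),(-55,94,49,31),(-56,94,49,32),(-57,94,49,32),(-58,94,49,31),(-59,93,51,34),(-60,95,62,48),(-61,99,85,77),(-62,105,104,99),(-63,106,107,102),(-64,106,106,102),(-65,105,105,101),(-66,103,103,99)]
x-10[(-37,145,151,150),(-38,129,133,135),(-39,128,133,134),(-40,129,134,135),(-41,129,133,134),(-42,128,132,134),(-43,124,128,130),(-44,101,105,106),(-45,71,74,75),(-46,50,51,52),(-47,59,59,58),(-48,93,94,90),(-49,110,110,103),(-50,107,101,93),(-51,97,61,45),(-52,94,50,34),(-53,94,49,32),(-54,93,49,31),(-55,93,48,31),(-56,93,48,31),(-57,93,48,30),(-58,93,48,31),(-59,94,51,34),(-60,94,60,46),(-61,97,82,74),(-62,100,99,95),(-63,100,101,97),(-64,101,102,98),(-65,102,103,99),(-66,104,105,101)]
x10[(-37,144,150,151),(-38,127,131,132),(-39,125,129,130),(-40,125,129,129),(-41,125,129,130),(-42,125,129,1
[... 183 characters left out ...]
,93,48,31),(-55,93,48,31),(-56,93,48,31),(-57,93,48,30),(-58,93,48,31),(-59,93,50,33),(-60,95,59,45),(-61,98,83,73),(-62,102,102,97),(-63,103,103,99),(-64,102,102,98),(-65,101,101,97),(-66,100,101,97)]
x20[(-37,144,150,149),(-38,128,132,133),(-39,125,129,130),(-40,126,129,130),(-41,125,129,130),(-42,125,129,130),(-43,121,124,126),(-44,98,100,102),(-45,69,71,72),(-46,43,44,44),(-47,54,55,53),(-48,97,99,93),(-49,109,110,103),(-50,107,102,93),(-51,96,61,46),(-52,93,49,32),(-53,93,48,31),(-54,93,48,31),(-55,92,48,30),(-56,92,48,30),(-57,93,48,31),(-58,93,48,31),(-59,93,49,33),(-60,91,56,43),(-61,88,77,70),(-62,101,101,97),(-63,102,102,98),(-64,102,103,99),(-65,102,103,99),(-66,103,103,99)]
y=-44
```

Rectified profile: the box's near end sits about 2 mm toward -y, right at the outline's inner edge. I'll regrip it and shift it 2 mm before taking the tongs.

```bash
python3 -c "
from h import *
plan((.5227,-.447,.15,100.4),(.5227,-.447,.12,100.4,.035),step=.057)"
```

```text
[{"dx": -0.336, "dy": 0.09, "dz": 0.056, "yaw": -0.089}, {"dx": -0.339, "dy": 0.075, "dz": 0.056, "yaw": -0.089}, {"dx": -0.342, "dy": 0.06, "dz": 0.056, "yaw": -0.089}, {"dx": -0.345, "dy": 0.045, "dz": 0.057, "yaw": -0.089}, {"dx": -0.346, "dy": 0.03, "dz": 0.056, "yaw": -0.088}]
[{"dx": -0.347, "dy": 0.014, "dz": 0.057, "yaw": -0.089}, {"dx": -0.348, "dy": -0.001, "dz": 0.056, "yaw": -0.088}, {"dx": -0.347, "dy": -0.017, "dz": 0.057, "yaw": -0.089}, {"dx": -0.0, "dy": 0.0, "dz": 0.2, "yaw": 0.0}, {"dx": 0.0, "dy": 0.0, "dz": 0.0, "yaw": 0.0}]
```

Request:
{"api": "step_arm", "payload": {
  "increments": [
    {"dx": -0.336, "dy": 0.09, "dz": 0.056, "yaw": -0.089},
    {"dx": -0.339, "dy": 0.075, "dz": 0.056, "yaw": -0.089},
    {"dx": -0.342, "dy": 0.06, "dz": 0.056, "yaw": -0.089},
    {"dx": -0.345, "dy": 0.045, "dz": 0.057, "yaw": -0.089},
    {"dx": -0.346, "dy": 0.03, "dz": 0.056, "yaw": -0.088}
  ]
}}

```text
time: 34.08
position: [0.5082, -0.2935, 0.1751]
ee_rot: [[-0.049, 0.999, 0.0], [0.999, 0.049, -0.0], [-0.0, 0.0, -1.0]]
force: [1.5, 0.4, -0.3]
grip_width: 0.0926
grasp_force: 0.0
```

Request:
{"api": "step_arm", "payload": {
  "increments": [
    {"dx": -0.347, "dy": 0.014, "dz": 0.057, "yaw": -0.089},
    {"dx": -0.348, "dy": -0.001, "dz": 0.056, "yaw": -0.088},
    {"dx": -0.347, "dy": -0.017, "dz": 0.057, "yaw": -0.089},
    {"dx": 0, "dy": 0, "dz": 0.2, "yaw": 0},
    {"dx": 0, "dy": 0, "dz": 0, "yaw": 0}
  ]
}}

```text
time: 34.7
position: [0.5212, -0.4469, 0.1171]
ee_rot: [[-0.179, 0.984, -0.003], [0.984, 0.179, 0.003], [0.004, -0.003, -1.0]]
force: [0.5, -0.1, -0.3]
grip_width: 0.0932
grasp_force: 0.0
```

```bash
python3 -c "
from h import *
c=bot.camera('wrist');c=bot.camera('wrist');st(); plan((.5227,-.447,.0168,100.4,.036))"
```

```text
t 34.8 p [ 0.5226 -0.4466  0.1206] th 100.41 tilt [0. 0.] q [-43.  11.  87.   0.  82. -53.] F [0.3 0.5 0.9] w 0.0933739503995715 0.0
[{"dx": -0.001, "dy": 0.0, "dz": 0.231, "yaw": 0.0}, {"dx": -0.001, "dy": 0.0, "dz": 0.231, "yaw": 0.0}, {"dx": -0.001, "dy": 0.0, "dz": 0.23, "yaw": 0.0}, {"dx": 0.0, "dy": 0.0, "dz": 0.0, "yaw": 0.0}, {"dx": 0.0, "dy": 0.0, "dz": 0.0, "yaw": 0.0}]
```

Request:
{"api": "step_arm", "payload": {
  "increments": [
    {"dx": -0.001, "dy": 0, "dz": 0.231, "yaw": 0},
    {"dx": -0.001, "dy": 0, "dz": 0.231, "yaw": 0},
    {"dx": 0, "dy": 0, "dz": 0.23, "yaw": 0},
    {"dx": 0, "dy": 0, "dz": 0, "yaw": 0},
    {"dx": 0, "dy": 0, "dz": 0, "yaw": 0}
  ]
}}

```text
time: 35.42
position: [0.5238, -0.447, 0.0188]
ee_rot: [[-0.182, 0.983, 0.002], [0.983, 0.182, -0.002], [-0.002, 0.002, -1.0]]
force: [0.3, -0.0, 0.6]
grip_width: 0.0928
grasp_force: 0.0
```

Request:
{"api": "step_arm", "payload": {
  "increments": [
    {"dx": 0, "dy": 0, "dz": 0, "yaw": 0},
    {"dx": 0, "dy": 0, "dz": 0, "yaw": 0},
    {"dx": 0, "dy": 0, "dz": 0, "yaw": 0},
    {"dx": 0, "dy": 0, "dz": 0, "yaw": 0},
    {"dx": 0, "dy": 0, "dz": 0, "yaw": 0}
  ],
  "claw": 50
}}

```text
time: 36.05
position: [0.5231, -0.4465, 0.0163]
ee_rot: [[-0.181, 0.983, 0.0], [0.983, 0.181, -0.0], [-0.0, 0.0, -1.0]]
force: [-1.5, 0.1, 3.6]
grip_width: 0.06
grasp_force: 30.0
```

Request:
{"api": "step_arm", "payload": {
  "increments": [
    {"dx": 0, "dy": 0, "dz": -0.03, "yaw": 0},
    {"dx": 0.013, "dy": 0, "dz": 0, "yaw": 0},
    {"dx": 0, "dy": 0, "dz": 0.03, "yaw": 0},
    {"dx": 0, "dy": 0, "dz": 0, "yaw": 0},
    {"dx": 0, "dy": 0, "dz": 0, "yaw": 0}
  ]
}}

```text
time: 36.67
position: [0.5228, -0.4445, 0.0161]
ee_rot: [[-0.182, 0.983, 0.0], [0.983, 0.182, -0.0], [-0.0, 0.0, -1.0]]
force: [1.7, -0.0, 0.8]
grip_width: 0.0593
grasp_force: 30.0
```

Request:
{"api": "step_arm", "payload": {
  "increments": [
    {"dx": 0, "dy": 0, "dz": 0, "yaw": 0},
    {"dx": 0, "dy": 0, "dz": 0, "yaw": 0},
    {"dx": 0, "dy": 0, "dz": 0, "yaw": 0},
    {"dx": 0, "dy": 0, "dz": 0, "yaw": 0},
    {"dx": 0, "dy": 0, "dz": 0, "yaw": 0}
  ],
  "claw": 93
}}

```text
time: 37.3
position: [0.5227, -0.4446, 0.0162]
ee_rot: [[-0.181, 0.983, -0.0], [0.983, 0.181, -0.0], [-0.0, -0.0, -1.0]]
force: [-0.2, 0.3, -0.4]
grip_width: 0.0928
grasp_force: 0.0
```

Request:
{"api": "step_arm", "payload": {
  "increments": [
    {"dx": 0, "dy": 0, "dz": -0.2, "yaw": 0},
    {"dx": 0, "dy": 0, "dz": -0.3, "yaw": 0},
    {"dx": 0, "dy": 0, "dz": -0.33, "yaw": 0},
    {"dx": -0.2, "dy": -0.1, "dz": -0.33, "yaw": 0},
    {"dx": -0.35, "dy": -0.15, "dz": -0.3, "yaw": 0}
  ]
}}

```text
time: 37.92
position: [0.5028, -0.5248, 0.2319]
ee_rot: [[-0.183, 0.983, 0.002], [0.983, 0.183, -0.002], [-0.002, 0.001, -1.0]]
force: [0.5, -0.4, -0.5]
grip_width: 0.0931
grasp_force: 0.0
```

```bash
python3 -c "
from h import *
st(); plan((.50,-.585,.24,100.3),(.485,-.03,.22,80.2),step=.057)"
```

```text
t 37.925 p [ 0.5028 -0.5248  0.2319] th 100.55 tilt [ 0.002 -0.002] q [-48.  13.  74.   0.  93. -59.] F [ 0.5 -0.4 -0.5] w 0.09309730149498231 0.0
[{"dx": -0.195, "dy": -0.046, "dz": -0.027, "yaw": 0.004}, {"dx": -0.196, "dy": -0.045, "dz": -0.027, "yaw": 0.005}, {"dx": 0.366, "dy": 0.056, "dz": 0.013, "yaw": 0.07}, {"dx": 0.368, "dy": 0.043, "dz": 0.013, "yaw": 0.07}, {"dx": 0.369, "dy": 0.031, "dz": 0.013, "yaw": 0.07}]
[{"dx": 0.37, "dy": 0.018, "dz": 0.013, "yaw": 0.07}, {"dx": 0.37, "dy": 0.005, "dz": 0.014, "yaw": 0.07}, {"dx": 0.37, "dy": -0.008, "dz": 0.013, "yaw": 0.07}, {"dx": 0.369, "dy": -0.021, "dz": 0.014, "yaw": 0.07}, {"dx": 0.368, "dy": -0.035, "dz": 0.013, "yaw": 0.07}]
[{"dx": 0.367, "dy": -0.047, "dz": 0.014, "yaw": 0.071}, {"dx": 0.366, "dy": -0.06, "dz": 0.013, "yaw": 0.07}, {"dx": 0.0, "dy": 0.0, "dz": 0.0, "yaw": 0.0}, {"dx": 0.0, "dy": 0.0, "dz": 0.0, "yaw": 0.0}, {"dx": 0.0, "dy": 0.0, "dz": 0.0, "yaw": 0.0}]
```

Request:
{"api": "step_arm", "payload": {
  "increments": [
    {"dx": -0.195, "dy": -0.046, "dz": -0.027, "yaw": 0.004},
    {"dx": -0.196, "dy": -0.045, "dz": -0.027, "yaw": 0.005},
    {"dx": 0, "dy": 0, "dz": 0, "yaw": 0},
    {"dx": 0, "dy": 0, "dz": 0, "yaw": 0},
    {"dx": 0, "dy": 0, "dz": 0, "yaw": 0}
  ]
}}

```text
time: 38.55
position: [0.5, -0.584, 0.2371]
ee_rot: [[-0.178, 0.984, 0.0], [0.984, 0.178, 0.0], [-0.0, 0.0, -1.0]]
force: [-0.2, -0.1, 0.0]
grip_width: 0.0928
grasp_force: 0.0
```

```bash
python3 -c "
from h import *
c=bot.camera('wrist'); save(c,'w14'); P0['steel_box_mid']=(.522,-.447,.18)
measure([c],['steel_box_mid'],dict(steel_box_mid=.004)); measure([c],['box_mat'])
p=patch(c,(.5215,-.4474),10.5,(60,75),mm=1)
for x in (-20,20): print('x',x,[(75-i,*p[i,x+60].tolist()) for i in range(115,138,1)])
for y in (-47,): print('row',y,[(j-60,*p[75-y,j].tolist()) for j in [*range(12,38),*range(82,108)]])
" | tr -d ' '
```

```text
steel_box_mid[521.5-446.9]9.6err0.035
box_mat[521.2-447.7]10.5err0.019
x-20[(-40,124,128,129),(-41,115,120,121),(-42,87,90,91),(-43,61,64,64),(-44,48,46,47),(-45,64,51,45),(-46,91,71,60),(-47,106,95,85),(-48,110,111,104),(-49,110,110,103),(-50,107,101,92),(-51,96,61,46),(-52,94,50,33),(-53,94,49,32),(-54,93,48,31),(-55,93,48,30),(-56,93,48,30),(-57,93,48,30),(-58,93,48,31),(-59,93,51,34),(-60,92,62,50),(-61,94,87,81),(-62,105,105,101)]
x20[(-40,124,128,130),(-41,113,117,118),(-42,88,91,91),(-43,58,59,60),(-44,42,44,44),(-45,60,44,36),(-46,91,69,57),(-47,107,100,91),(-48,109,110,103),(-49,109,110,103),(-50,107,102,94),(-51,93,49,32),(-52,93,48,30),(-53,93,48,31),(-54,92,47,30),(-55,93,48,31),(-56,93,48,31),(-57,93,48,31),(-58,92,48,30),(-59,93,50,33),(-60,95,62,50),(-61,100,92,84),(-62,101,101,97)]
row-47[(-48,147,149,143),(-47,135,136,130),(-46,126,120,112),(-45,130,100,85),(-44,140,72,47),(-43,140,71,45),(-42,140,70,44),(-41,140,70,44),(-40,140,70,44),(-39,140,71,45),(-38,140,71,44),(-37,140,71,44),(-36,141,82,58),(-35,141,114,100),(-34,120,121,113),(-33,118,119,111),(-32,115,115,108),(-31,109,102,94),(-30,107,96,87),(-29,107,96,87),(-28,106,95,85),(-27,106,95,85),(-26,106,95,85),(-25,106,96,86),(-24,106,95,85),(-23,106,95,86),(22,107,100,91),(23,107,100,91),(24,107,101,91),(25,106,100,90),(26,106,99,90),(27,106,100,90),(28,119,113,105),(29,138,131,124),(30,148,144,138),(31,149,150,146),(32,150,156,154),(33,150,155,154),(34,148,147,143),(35,144,117,107),(36,140,80,58),(37,139,69,44),(38,139,69,43),(39,139,69,43),(40,138,69,43),(41,138,69,43),(42,139,69,43),(43,139,69,43),(44,139,86,66),(45,144,120,107),(46,148,146,138),(47,150,154,148)]
```

Request:
{"api": "step_arm", "payload": {
  "increments": [
    {"dx": 0.366, "dy": 0.056, "dz": 0.013, "yaw": 0.07},
    {"dx": 0.368, "dy": 0.044, "dz": 0.013, "yaw": 0.07},
    {"dx": 0.369, "dy": 0.031, "dz": 0.013, "yaw": 0.07},
    {"dx": 0.37, "dy": 0.018, "dz": 0.013, "yaw": 0.07},
    {"dx": 0.37, "dy": 0.005, "dz": 0.014, "yaw": 0.07}
  ]
}}

```text
time: 39.33
position: [0.4925, -0.3051, 0.2272]
ee_rot: [[-0.002, 1.0, 0.001], [1.0, 0.002, -0.0], [-0.0, 0.001, -1.0]]
force: [0.5, 0.2, -0.3]
grip_width: 0.093
grasp_force: 0.0
```

The box is now centred, with clear mat between its end and the line. On to the tongs.

Request:
{"api": "step_arm", "payload": {
  "increments": [
    {"dx": 0.37, "dy": -0.008, "dz": 0.013, "yaw": 0.07},
    {"dx": 0.369, "dy": -0.021, "dz": 0.014, "yaw": 0.07},
    {"dx": 0.368, "dy": -0.035, "dz": 0.013, "yaw": 0.071},
    {"dx": 0.367, "dy": -0.047, "dz": 0.014, "yaw": 0.07},
    {"dx": 0.365, "dy": -0.061, "dz": 0.013, "yaw": 0.071}
  ]
}}

```text
time: 39.95
position: [0.4851, -0.0279, 0.2172]
ee_rot: [[0.173, 0.985, 0.001], [0.985, -0.173, -0.0], [0.0, 0.001, -1.0]]
force: [1.0, -0.0, 0.7]
grip_width: 0.0931
grasp_force: 0.0
```

```bash
python3 -c "
from h import *
for i in range(3): c=bot.camera('wrist')
st(); plan((.4805,.1075,.08,80.3),(.4805,.1075,.004,80.3,.038))"
```

```text
t 40.1 p [ 0.4853 -0.0276  0.2173] th 80.31 tilt [0.001 0.   ] q [ -6. -17. 105.   0.  92.   3.] F [0.2 0.  0.3] w 0.09293170982325366 0.0
[{"dx": 0.176, "dy": -0.037, "dz": 0.183, "yaw": 0.0}, {"dx": 0.177, "dy": -0.037, "dz": 0.183, "yaw": 0.0}, {"dx": 0.176, "dy": -0.036, "dz": 0.183, "yaw": 0.0}, {"dx": 0.177, "dy": -0.037, "dz": 0.183, "yaw": 0.0}, {"dx": 0.176, "dy": -0.036, "dz": 0.183, "yaw": 0.0}]
[{"dx": 0.0, "dy": -0.0, "dz": 0.169, "yaw": 0.0}, {"dx": 0.0, "dy": -0.0, "dz": 0.169, "yaw": 0.0}, {"dx": 0.0, "dy": -0.0, "dz": 0.169, "yaw": 0.0}, {"dx": 0.0, "dy": 0.0, "dz": 0.0, "yaw": 0.0}, {"dx": 0.0, "dy": 0.0, "dz": 0.0, "yaw": 0.0}]
```

Request:
{"api": "step_arm", "payload": {
  "increments": [
    {"dx": 0.176, "dy": -0.037, "dz": 0.183, "yaw": 0},
    {"dx": 0.177, "dy": -0.037, "dz": 0.183, "yaw": 0},
    {"dx": 0.176, "dy": -0.036, "dz": 0.183, "yaw": 0},
    {"dx": 0.177, "dy": -0.037, "dz": 0.183, "yaw": 0},
    {"dx": 0.176, "dy": -0.036, "dz": 0.183, "yaw": 0}
  ]
}}

```text
time: 40.72
position: [0.4815, 0.1052, 0.0791]
ee_rot: [[0.173, 0.985, 0.001], [0.985, -0.173, -0.0], [-0.0, 0.001, -1.0]]
force: [0.5, 0.4, 0.4]
grip_width: 0.0927
grasp_force: 0.0
```

Request:
{"api": "step_arm", "payload": {
  "increments": [
    {"dx": 0, "dy": 0, "dz": 0.169, "yaw": 0},
    {"dx": 0, "dy": 0, "dz": 0.169, "yaw": 0},
    {"dx": 0, "dy": 0, "dz": 0.15, "yaw": 0},
    {"dx": 0, "dy": 0, "dz": 0.01, "yaw": 0},
    {"dx": 0, "dy": 0, "dz": 0, "yaw": 0}
  ]
}}

```text
time: 41.35
position: [0.4819, 0.1048, 0.0059]
ee_rot: [[0.173, 0.985, 0.001], [0.985, -0.173, 0.0], [0.0, 0.001, -1.0]]
force: [0.5, -0.2, 0.3]
grip_width: 0.0931
grasp_force: 0.0
```

Request:
{"api": "step_arm", "payload": {
  "increments": [
    {"dx": 0, "dy": 0, "dz": 0, "yaw": 0},
    {"dx": 0, "dy": 0, "dz": 0, "yaw": 0},
    {"dx": 0, "dy": 0, "dz": 0, "yaw": 0},
    {"dx": 0, "dy": 0, "dz": 0, "yaw": 0},
    {"dx": 0, "dy": 0, "dz": 0, "yaw": 0}
  ],
  "claw": 25
}}

```text
time: 41.98
position: [0.4814, 0.1053, 0.005]
ee_rot: [[0.172, 0.985, 0.0], [0.985, -0.172, 0.0], [0.0, 0.0, -1.0]]
force: [-0.5, 0.8, -0.8]
grip_width: 0.0479
grasp_force: 0.0
```

```bash
python3 -c "
from h import *
st(); s=bot.read_state()['position']; plan((s[0],s[1],.07,80.3,.033),(.60,-.15,.12,84),(.686,-.25,.14,86.8),step=.052)"
```

```text
t 41.975 p [0.4814 0.1053 0.005 ] th 80.09 tilt [0. 0.] q [  9.  -8. 118.   0.  70.  19.] F [-0.5  0.8 -0.8] w 0.04785596957443414 0.0
[{"dx": 0.0, "dy": 0.0, "dz": -0.217, "yaw": -0.004}, {"dx": 0.0, "dy": 0.0, "dz": -0.216, "yaw": -0.003}, {"dx": -0.257, "dy": 0.178, "dz": -0.056, "yaw": -0.022}, {"dx": -0.259, "dy": 0.175, "dz": -0.055, "yaw": -0.021}, {"dx": -0.261, "dy": 0.172, "dz": -0.056, "yaw": -0.022}]
[{"dx": -0.263, "dy": 0.169, "dz": -0.055, "yaw": -0.021}, {"dx": -0.265, "dy": 0.167, "dz": -0.056, "yaw": -0.022}, {"dx": -0.267, "dy": 0.163, "dz": -0.055, "yaw": -0.021}, {"dx": -0.201, "dy": 0.213, "dz": -0.045, "yaw": -0.033}, {"dx": -0.204, "dy": 0.21, "dz": -0.044, "yaw": -0.033}]
[{"dx": -0.208, "dy": 0.207, "dz": -0.045, "yaw": -0.032}, {"dx": 0.0, "dy": 0.0, "dz": 0.0, "yaw": 0.0}, {"dx": 0.0, "dy": 0.0, "dz": 0.0, "yaw": 0.0}, {"dx": 0.0, "dy": 0.0, "dz": 0.0, "yaw": 0.0}, {"dx": 0.0, "dy": 0.0, "dz": 0.0, "yaw": 0.0}]
```

Fingers still closing; one more wait.

Request:
{"api": "step_arm", "payload": {
  "increments": [
    {"dx": 0, "dy": 0, "dz": 0, "yaw": 0},
    {"dx": 0, "dy": 0, "dz": 0, "yaw": 0},
    {"dx": 0, "dy": 0, "dz": 0, "yaw": 0},
    {"dx": 0, "dy": 0, "dz": 0, "yaw": 0},
    {"dx": 0, "dy": 0, "dz": 0, "yaw": 0}
  ]
}}

```text
time: 42.6
position: [0.4814, 0.1052, 0.005]
ee_rot: [[0.172, 0.985, -0.0], [0.985, -0.172, 0.0], [0.0, -0.0, -1.0]]
force: [0.4, -0.1, -1.1]
grip_width: 0.0358
grasp_force: 30.0
```

```bash
python3 -c "
from h import *
st()"
```

```text
t 42.6 p [0.4814 0.1052 0.005 ] th 80.09 tilt [-0.  0.] q [  9.  -8. 118.   0.  70.  19.] F [ 0.4 -0.1 -1.1] w 0.03575695121447033 29.997381269931793
```

Request:
{"api": "step_arm", "payload": {
  "increments": [
    {"dx": 0, "dy": 0, "dz": -0.217, "yaw": -0.004},
    {"dx": 0, "dy": 0, "dz": -0.216, "yaw": -0.003},
    {"dx": -0.257, "dy": 0.178, "dz": -0.056, "yaw": -0.022},
    {"dx": -0.259, "dy": 0.175, "dz": -0.055, "yaw": -0.021},
    {"dx": -0.261, "dy": 0.172, "dz": -0.056, "yaw": -0.022}
  ]
}}

```text
time: 43.22
position: [0.5412, -0.0237, 0.0954]
ee_rot: [[0.136, 0.991, 0.0], [0.991, -0.136, -0.0], [0.0, 0.0, -1.0]]
force: [-0.1, 0.2, -0.1]
grip_width: 0.036
grasp_force: 30.0
```

Request:
{"api": "step_arm", "payload": {
  "increments": [
    {"dx": -0.263, "dy": 0.169, "dz": -0.055, "yaw": -0.021},
    {"dx": -0.265, "dy": 0.167, "dz": -0.056, "yaw": -0.022},
    {"dx": -0.267, "dy": 0.163, "dz": -0.055, "yaw": -0.021},
    {"dx": 0, "dy": 0, "dz": 0, "yaw": 0},
    {"dx": 0, "dy": 0, "dz": 0, "yaw": 0}
  ]
}}

```text
time: 43.85
position: [0.5996, -0.1498, 0.1194]
ee_rot: [[0.105, 0.994, -0.001], [0.994, -0.105, 0.0], [0.0, -0.001, -1.0]]
force: [0.9, 0.0, -1.2]
grip_width: 0.0356
grasp_force: 30.0
```

```bash
python3 -c "
from h import *
c=bot.camera('wrist');c=bot.camera('wrist');save(c,'w15');st(); measure([c],['tongs_mat']); plan((.6855,-.1061,.08,86.8),(.6855,-.1061,.025,86.8,.035))"
```

```text
t 43.95 p [ 0.5996 -0.1492  0.1197] th 84.03 tilt [-0.  0.] q [-16.   2.  97.   0.  81. -10.] F [ 0.5  0.  -1.5] w 0.03552873613101344 29.997601211071014
tongs_mat [ 685.3 -106.7] -3.1 err 0.017
[{"dx": 0.115, "dy": 0.18, "dz": 0.088, "yaw": -0.032}, {"dx": 0.112, "dy": 0.182, "dz": 0.089, "yaw": -0.032}, {"dx": 0.109, "dy": 0.183, "dz": 0.088, "yaw": -0.032}, {"dx": 0.0, "dy": -0.0, "dz": 0.183, "yaw": -0.0}, {"dx": 0.0, "dy": -0.0, "dz": 0.184, "yaw": -0.0}]
```

Request:
{"api": "step_arm", "payload": {
  "increments": [
    {"dx": 0.114, "dy": 0.181, "dz": 0.088, "yaw": -0.033},
    {"dx": 0.111, "dy": 0.182, "dz": 0.089, "yaw": -0.033},
    {"dx": 0.108, "dy": 0.184, "dz": 0.088, "yaw": -0.033},
    {"dx": 0, "dy": 0, "dz": 0.183, "yaw": 0},
    {"dx": 0, "dy": 0, "dz": 0.184, "yaw": 0}
  ]
}}

```text
time: 44.62
position: [0.6861, -0.1063, 0.0243]
ee_rot: [[0.054, 0.999, 0.0], [0.999, -0.054, 0.0], [0.0, 0.0, -1.0]]
force: [-0.4, 0.4, -0.8]
grip_width: 0.0361
grasp_force: 30.0
```

Request:
{"api": "step_arm", "payload": {
  "increments": [
    {"dx": 0, "dy": 0, "dz": 0, "yaw": 0},
    {"dx": 0, "dy": 0, "dz": 0, "yaw": 0},
    {"dx": 0, "dy": 0, "dz": 0, "yaw": 0},
    {"dx": 0, "dy": 0, "dz": 0, "yaw": 0},
    {"dx": 0, "dy": 0, "dz": 0, "yaw": 0}
  ]
}}

```text
time: 45.25
position: [0.6862, -0.1076, 0.0256]
ee_rot: [[0.056, 0.998, 0.001], [0.998, -0.056, -0.0], [-0.0, 0.001, -1.0]]
force: [-0.0, 0.0, -1.7]
grip_width: 0.0356
grasp_force: 30.0
```

```bash
python3 -c "
from h import *
st(); plan((.6857,-.1066,.0098,86.9))
c=bot.camera('wrist'); save(c,'w16')
# mat far edge & outline profile along its length, and tongs tips, at the arms and between
p=patch(c,(.6853,-.1067),-3.1,(35,100),mm=1)
for x in (-16,0,16): print('x',x,[(100-i,int(p[i,x+35].mean())) for i in range(0,40)])
for y in (50,): print('row',y,[(j-35,int(p[100-y,j].mean())) for j in range(71)])
" | tr -d ' '
```

```text
t45.25p[0.6862-0.10760.0256]th86.82tilt[0.001-0.]q[-11.15.91.0.74.-8.]F[-0.0.-1.7]w0.0356489366917968229.99756008386612
[{"dx":0.006,"dy":-0.004,"dz":0.105,"yaw":-0.003},{"dx":0.0,"dy":0.0,"dz":0.0,"yaw":0.0},{"dx":0.0,"dy":0.0,"dz":0.0,"yaw":0.0},{"dx":0.0,"dy":0.0,"dz":0.0,"yaw":0.0},{"dx":0.0,"dy":0.0,"dz":0.0,"yaw":0.0}]
x-16[(100,131),(99,119),(98,117),(97,115),(96,105),(95,101),(94,102),(93,103),(92,103),(91,105),(90,106),(89,113),(88,51),(87,51),(86,50),(85,50),(84,144),(83,186),(82,161),(81,82),(80,60),(79,60),(78,59),(77,57),(76,56),(75,56),(74,57),(73,58),(72,70),(71,117),(70,118),(69,66),(68,56),(67,55),(66,56),(65,56),(64,56),(63,89),(62,104),(61,91)]
x0[(100,187),(99,187),(98,187),(97,187),(96,187),(95,187),(94,190),(93,193),(92,196),(91,198),(90,193),(89,128),(88,54),(87,54),(86,54),(85,57),(84,154),(83,207),(82,206),(81,123),(80,58),(79,58),(78,58),(77,57),(76,58),(75,57),(74,57),(73,57),(72,56),(71,57),(70,56),(69,57),(68,56),(67,57),(66,56),(65,56),(64,57),(63,57),(62,56),(61,56)]
x16[(100,184),(99,185),(98,185),(97,185),(96,186),(95,187),(94,188),(93,188),(92,188),(
[... 188 characters left out ...]
115),(69,115),(68,115),(67,115),(66,116),(65,115),(64,116),(63,116),(62,116),(61,116)]
row50[(-35,182),(-34,174),(-33,172),(-32,170),(-31,84),(-30,50),(-29,50),(-28,50),(-27,48),(-26,48),(-25,47),(-24,47),(-23,164),(-22,147),(-21,135),(-20,141),(-19,141),(-18,142),(-17,128),(-16,68),(-15,52),(-14,37),(-13,37),(-12,37),(-11,37),(-10,37),(-9,37),(-8,53),(-7,53),(-6,53),(-5,54),(-4,54),(-3,56),(-2,55),(-1,55),(0,56),(1,55),(2,56),(3,55),(4,56),(5,55),(6,55),(7,50),(8,50),(9,50),(10,50),(11,49),(12,35),(13,34),(14,40),(15,51),(16,114),(17,135),(18,134),(19,134),(20,132),(21,134),(22,195),(23,88),(24,50),(25,55),(26,55),(27,55),(28,54),(29,55),(30,59),(31,167),(32,207),(33,207),(34,206),(35,206)]
```

Request:
{"api": "step_arm", "payload": {
  "increments": [
    {"dx": 0.005, "dy": -0.002, "dz": 0.105, "yaw": -0.003},
    {"dx": 0, "dy": 0, "dz": 0, "yaw": 0},
    {"dx": 0, "dy": 0, "dz": 0, "yaw": 0},
    {"dx": 0, "dy": 0, "dz": 0, "yaw": 0},
    {"dx": 0, "dy": 0, "dz": 0, "yaw": 0}
  ]
}}

```text
time: 45.92
position: [0.6857, -0.1067, 0.0092]
ee_rot: [[0.054, 0.999, -0.0], [0.999, -0.054, 0.0], [0.0, -0.0, -1.0]]
force: [0.9, -0.4, -0.6]
grip_width: 0.0354
grasp_force: 30.0
```

```bash
python3 -c "
from h import *
st()
c=bot.camera('wrist'); save(c,'w17')
p=patch(c,(.6853,-.1067),-3.1,(35,100),mm=1)
for x in (-18,18): print('x',x,[(100-i,int(p[i,x+35].mean())) for i in range(8,36)])
" | tr -d ' '
```

```text
t45.925p[0.6857-0.10670.0092]th86.91tilt[-0.0.]q[-11.16.92.-0.72.-8.]F[0.9-0.4-0.6]w0.0353520689085978529.99879479408264
x-18[(92,119),(91,107),(90,107),(89,82),(88,55),(87,55),(86,55),(85,54),(84,158),(83,201),(82,195),(81,144),(80,145),(79,144),(78,145),(77,145),(76,146),(75,143),(74,130),(73,130),(72,130),(71,130),(70,130),(69,129),(68,129),(67,129),(66,129),(65,129)]
x18[(92,187),(91,181),(90,178),(89,124),(88,54),(87,55),(86,54),(85,54),(84,156),(83,200),(82,188),(81,136),(80,133),(79,133),(78,132),(77,132),(76,132),(75,131),(74,131),(73,133),(72,133),(71,133),(70,134),(69,134),(68,135),(67,135),(66,135),(65,134)]
```

The tips lie about 80 mm along the mat's axis once parallax is taken out, so the tongs are centred. Releasing.

Request:
{"api": "step_arm", "payload": {
  "increments": [
    {"dx": 0, "dy": 0, "dz": 0, "yaw": 0},
    {"dx": 0, "dy": 0, "dz": 0, "yaw": 0},
    {"dx": 0, "dy": 0, "dz": 0, "yaw": 0},
    {"dx": 0, "dy": 0, "dz": 0, "yaw": 0},
    {"dx": 0, "dy": 0, "dz": 0, "yaw": 0}
  ],
  "claw": 85
}}

```text
time: 46.6
position: [0.6858, -0.1068, 0.0094]
ee_rot: [[0.054, 0.999, -0.0], [0.999, -0.054, 0.0], [0.0, -0.0, -1.0]]
force: [-0.2, 0.9, 0.1]
grip_width: 0.0814
grasp_force: 0.0
```

Request:
{"api": "step_arm", "payload": {
  "increments": [
    {"dx": 0, "dy": 0, "dz": -0.1, "yaw": 0},
    {"dx": 0, "dy": 0, "dz": -0.25, "yaw": 0},
    {"dx": 0, "dy": 0, "dz": -0.35, "yaw": 0},
    {"dx": 0, "dy": 0, "dz": -0.35, "yaw": 0},
    {"dx": 0, "dy": 0, "dz": -0.35, "yaw": 0}
  ]
}}

```text
time: 47.22
position: [0.6856, -0.1067, 0.2226]
ee_rot: [[0.054, 0.999, 0.001], [0.999, -0.054, -0.0], [-0.0, 0.001, -1.0]]
force: [0.8, -0.1, 0.3]
grip_width: 0.0846
grasp_force: 0.0
```

Request:
{"api": "step_arm", "payload": {
  "increments": [
    {"dx": -0.3, "dy": -0.28, "dz": 0, "yaw": 0},
    {"dx": -0.3, "dy": -0.28, "dz": 0, "yaw": 0},
    {"dx": -0.3, "dy": -0.2, "dz": 0, "yaw": 0},
    {"dx": 0, "dy": 0, "dz": 0, "yaw": 0},
    {"dx": 0, "dy": 0, "dz": 0, "yaw": 0}
  ]
}}

```text
time: 47.85
position: [0.5649, -0.2353, 0.2203]
ee_rot: [[0.054, 0.999, 0.001], [0.999, -0.054, -0.0], [-0.0, 0.001, -1.0]]
force: [-0.6, 1.1, 0.2]
grip_width: 0.0849
grasp_force: 0.0
```

```bash
python3 -c "
from h import *
c=bot.camera('wrist');c=bot.camera('wrist'); save(c,'w18'); st(); t=bot.camera('top')
for xy in ((.6853,-.1067),(.612,-.2862)): print(proj(c,[*xy,0]))
S=3
def up(p,w,h): return cv2.resize(p,(w,h),interpolation=2)
a=up(patch(c,(.6853,-.1067),-3.1,(45,100),mm=.5),270,600)
b=up(patch(t,(.6136,-.2864),-12,(50,50),mm=.5),265,200)
d=up(patch(t,(.523,-.4483),10.5,(55,70),mm=.5),265,200*1)
e=up(patch(t,(.6592,.0985),0,(60,60),mm=.5),265,200)
w=up(c['pixels'][:300],265,600)[:, :]
save(dict(pixels=np.hstack([a,np.vstack([b,d,e]),w])),'final')
Z2=dict(tongs_mid=.004); P0['tongs_mid']=(.6855,-.105,-.054); measure([c],['tongs_mid'],Z2)
measure([t],['salt_bowl_mid'])"
```

```text
t 47.95 p [ 0.5653 -0.2346  0.2197] th 86.96 tilt [0. 0.] q [-25.  -1.  91.   0.  91. -22.] F [-0.1 -0.7  0.6] w 0.08515522300780473 0.0
[[434.54247672  88.04344846]]
[[370.46976778 252.63007349]]
tongs_mid [ 684.  -106.5] -3.0 err 0.043
salt_bowl_mid [519.5 449.8] 0.3 err 0.053
```

View pics/final.png

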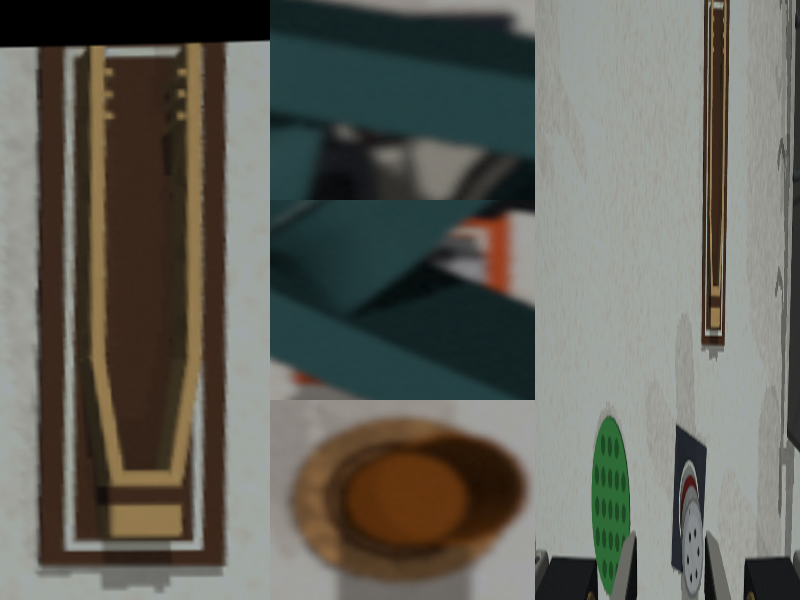

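The tongs lie inside their outline (fit 684.0, -106.5 against the mat's 685, -106), and the tumbler and salt bowl look right. The tin is the last one to check, from its front.

```bash
python3 -c "
from h import *
plan((.614,-.40,.22,90),step=.057)"
```

```text
[{"dx": -0.271, "dy": 0.096, "dz": -0.001, "yaw": -0.026}, {"dx": -0.272, "dy": 0.092, "dz": -0.001, "yaw": -0.026}, {"dx": -0.273, "dy": 0.089, "dz": -0.001, "yaw": -0.027}, {"dx": -0.275, "dy": 0.084, "dz": -0.002, "yaw": -0.026}, {"dx": 0.0, "dy": 0.0, "dz": 0.0, "yaw": 0.0}]
```

Request:
{"api": "step_arm", "payload": {
  "increments": [
    {"dx": -0.271, "dy": 0.096, "dz": 0, "yaw": -0.026},
    {"dx": -0.272, "dy": 0.092, "dz": 0, "yaw": -0.026},
    {"dx": -0.273, "dy": 0.089, "dz": 0, "yaw": -0.027},
    {"dx": -0.275, "dy": 0.084, "dz": 0, "yaw": -0.026},
    {"dx": 0, "dy": 0, "dz": 0, "yaw": 0}
  ]
}}

```text
time: 48.72
position: [0.6136, -0.4026, 0.2178]
ee_rot: [[0.003, 1.0, -0.002], [1.0, -0.003, 0.001], [0.001, -0.002, -1.0]]
force: [-0.9, 0.7, -0.4]
grip_width: 0.0848
grasp_force: 0.0
```

```bash
python3 -c "
from h import *
for i in range(3): c=bot.camera('wrist')
save(c,'w19'); st(); measure([c],['tin_mat']); P0['tin_mid']=(.613,-.286,0); measure([c],['tin_mid'],dict(tin_mid=.004))
p=patch(c,(.6135,-.2875),0,(45,45),mm=1)
for x in (-12,0,12): print('x',x,[(45-i,int(p[i,x+45].mean())) for i in range(60,84)])
for y in (-14,-8,0): print('y',y,[(j-45,int(p[45-y,j].mean())) for j in [*range(12,30),*range(61,79)]])
" | sed 's/, /,/g'
```

```text
t 48.875 p [ 0.6135 -0.4     0.2192] th 89.94 tilt [-0.  0.] q [-35.  14.  74.   0.  92. -35.] F [-0.3 -0.5  0.1] w 0.08508204461877227 0.0
tin_mat [ 611.5 -286.7] -12.6 err 0.022
tin_mid [ 611.8 -286.6] 2.0 err 0.049
x -12 [(-15,71),(-16,65),(-17,59),(-18,41),(-19,34),(-20,45),(-21,54),(-22,78),(-23,115),(-24,111),(-25,87),(-26,35),(-27,31),(-28,32),(-29,32),(-30,31),(-31,31),(-32,33),(-33,32),(-34,31),(-35,32),(-36,32),(-37,33),(-38,31)]
x 0 [(-15,85),(-16,85),(-17,80),(-18,73),(-19,66),(-20,47),(-21,34),(-22,51),(-23,64),(-24,71),(-25,114),(-26,107),(-27,78),(-28,31),(-29,32),(-30,31),(-31,31),(-32,32),(-33,33),(-34,32),(-35,32),(-36,31),(-37,30),(-38,31)]
x 12 [(-15,79),(-16,61),(-17,41),(-18,43),(-19,50),(-20,66),(-21,105),(-22,113),(-23,98),(-24,57),(-25,32),(-26,32),(-27,31),(-28,32),(-29,31),(-30,33),(-31,31),(-32,31),(-33,32),(-34,32),(-35,32),(-36,31),(-37,32),(-38,32)]
y -14 [(-33,44),(-32,44),(-31,44),(-30,44),(-29,45),(-28,45),(-27,47),(-26,92),(-25,118),(-24,116),(-23,107),(-22,84),(-21,52),(-20,36),(-19,39),(-18,54),(-17,66),(-16,68),(16,47),(17,43),(18,56),(19,87),(20,109),(21,113),(22,91),(23,55),(24,38),(25,44),(26,44),(27,44),(28,44),(29,45),(30,44),(31,44),(32,44),(33,44)]
y -8 [(-33,44),(-32,44),(-31,44),(-30,43),(-29,82),(-28,132),(-27,155),(-26,123),(-25,75),(-24,63),(-23,78),(-22,84),(-21,85),(-20,85),(-19,84),(-18,84),(-17,83),(-16,85),(16,89),(17,91),(18,91),(19,91),(20,86),(21,74),(22,82),(23,107),(24,135),(25,118),(26,54),(27,44),(28,44),(29,45),(30,45),(31,44),(32,45),(33,44)]
y 0 [(-33,43),(-32,43),(-31,43),(-30,103),(-29,115),(-28,96),(-27,89),(-26,89),(-25,88),(-24,88),(-23,92),(-22,103),(-21,120),(-20,133),(-19,137),(-18,136),(-17,136),(-16,136),(16,139),(17,138),(18,130),(19,112),(20,99),(21,96),(22,97),(23,98),(24,98),(25,102),(26,113),(27,94),(28,45),(29,46),(30,45),(31,45),(32,44),(33,45)]
```

The tin is centred within 0.3 mm and every item is checked. Handing in.

```bash
python3 -c "
from cell import bot
print(bot.job_done())"
```

```text
the job is handed in; nothing more can be done
None
```

The tumbler, tin, steel box and tongs are each released inside the outline on their own mat, by my camera measurements within about 1 mm of centre. The tumbler and tin stayed upright, the salt bowl was not moved, and the job was handed in at about 49 s; no verdict came back.

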